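# Hang a welded bracket in the hand press and strike its mark

## Robot

A 6-joint arm with a two-finger parallel gripper is mounted at the origin on the work surface. World frame = base frame: x ahead of the robot, y to its left, z up, the work surface at z = 0. Lengths are in m, angles in rad, forces in N, time in s.
With the tool pointing down it reaches from about 0.275 to 0.85 m from the base axis. Payload 5.2 kg.
Tool frame: the origin (TCP) lies at the very end of the fingers, on their centre line; the grasp point (between the pads) lies 19 mm behind it; z points along the fingers, y is the line along which they close (so a half turn about z gives the same grasp; the last joint's range is limited). The gripper opens to 85 mm and grips with 20 to 120 N. Pads are 22 mm wide; open, the fingers measure 114 mm over their backs; the gripper's body (76 mm by 85 mm) begins 54 mm behind the grasp point. The pads swing forward as they close: fully open they stand 13 mm farther back than shut.
Start: joints at [1.003, 0.259, 1.535, -0, 1.348, -0.203], TCP at [0.196, 0.514, 0.231] pointing down, gripper open.
Joint ranges: [-3.14, 3.14], [-0.91, 2.08], [0.19, 2.58], [-1.22, 4.36], [0.22, 2.71], [-3.12, 3.12]. Speed limits (rad/s): [2.57, 2.57, 3.14, 3.14, 3.14, 3.14].

## Interface

Orientations are given as [roll, pitch, yaw] about the fixed x, y, z axes, in that order (R = Rz(yaw) Ry(pitch) Rx(roll)).
In Python, from bench import robot, cams gives the robot as it stands.
- The arm moves only by the tool carry_out, never from a script. Its argument "deltas" is a list of rows, each an object with "dp": the shift along the tool's x, y, z in m, a list of three; "dr": the turn, a rotation vector about the tool's x, y, z in degrees, a list of three; "gripper": the closure, from 0 (fully open) to 1 (shut). A call has 1 to 12 rows; each row shifts and turns the commanded pose from where the row before left it, along the tool's axes as they then stand; what a row does not reach is not made up. A row lasts 1/10 s, in which the tool goes at most 50 mm and 8.59 degrees, less where a joint would pass 70% of its speed; a pose out of reach is approached as far as the arm can. A call with a gripper value outside its range is refused whole. The fingers move at their own pace and stop on an object; "force" is the grip in N (left out, the last holds). Time passes only in rows, so rows that do not move let the fingers close. It gives the time, the measured TCP pose, the force, the opening and the grip force at its end, in the units of the state.
- robot.sense(): the state, without advancing time (a new reading comes with each control period).
- cams.capture(name): name is "scene" or "top" or "wrist"; returns the picture (480x640x3 uint8, red, green, blue); there is no depth.
- cams.camera_params(name): a dict with "fx", "fy", "cx", "cy" (pixels), "eye" and "rotation" of the camera in the world; the wrist camera has in their place "mount" (4x4, takes a point from camera to tool coordinates, whose origin is the TCP and whose axes are the flange's). Camera axes: x right, y down, z forward; pixel columns grow to the right and rows downward; lengths in m; the calibration is good to about 2 mm. A picture is of the moment at which its call begins: read the wrist's pose just before it. camera_params takes no time and is no camera call.
- robot.sign_off(): hands the job in; it is judged then, once.
The state is a dict: "time_s": time; "joint_positions": joint angles; "dq": joint speeds; "effort": joint torques, N m; "tool_pos": TCP position; "eef_rot": TCP orientation; "wrist_force": force on the tool from outside, world axes, zero at the start; "ft_torque": the same for the moment, N m; "width": finger opening in m; "gripper_force": force on a finger pad.
Only numpy, scipy, OpenCV 4.12 (cv2) and the standard library are available. Lean on these libraries where they do the work, as an engineer would, in place of code of your own. Each camera call takes 0.05 s, during which the arm holds its last target. There are 200 camera calls.

## Task

Pick up the welded steel bracket and hang it in the hand press, squarely and centred under the ram: tip its top some 20 degrees towards the press so that its angled rear strip goes in behind the cleat, then let it swing upright and drop fully home, and let go. Then swing the press lever down to its stop, with the bracket hanging there, and let the lever come back up. Leave the hammer, brush and offcut alone.

Things in the scene. Friction and masses are not known exactly. Their poses are not given: they have to be found in the camera images.
- press: Fixed blue hand press. Origin on the bench below the front of its upright steel back plate (x = 0, y -70 to 70 mm); +x into the press, away from the loading side; z up. Foot plate 20 mm thick, x -80 to 140. The head (back plate, cleat, ram, lever) is clamped on the column at an UNMEASURED height h, 0 to 20 mm: find it by touch or eye. A bracket home has its origin at x -27, y 0, z 35 + h, axes parallel.
- cleat_lowest (a point): Middle of the cleat's upper edge if h = 0 (really h higher): press frame x -26, y 0, z 124 mm. The cleat is a 4 mm steel strip, 100 mm wide, that rises from the back plate outwards at 40 degrees from vertical; the groove behind its edge, open to the top, is 24 mm wide to the back plate.
- overhang_lowest (a point): Lower front edge of the head block that overhangs the cleat, if h = 0 (really h higher): press frame x -95, y 0, z 255 mm. The block spans x -95 to 0, y -50 to 50, z 255 to 330 mm, so a hand has to come in tilted below it.
- ram_lowest (a point): Lower end of the round ram, 22 mm across, at rest, if h = 0 (really h higher): press frame x -35.5, y 0, z 191 mm. It comes down 58 mm as the lever goes to its stop, ending just above the top of a bracket that is fully home.
- lever_lowest (a point): Point on the lever's pivot axis (which lies along the press's y) abreast of the middle of its grip, if h = 0 (really h higher): press frame x -50, y 115, z 280 mm. The grip is a black bar 18 mm across along y, y 85 to 145 mm, 150 mm from the pivot.
- lever (a joint): Lever angle: 0 at rest (arm points to the press's -x, 0.26 rad above level), 0.8 rad at its stop (0.54 rad below level). Sprung: it returns by itself; about 4 to 7 N at the grip, pushed down from above.
- bracket: Steel bracket, 0.6 kg, starts upright. Origin: bottom of the plate's back face, mid-width; +x out of its back, z up. Plate 90 wide, 95 high, x -5 to 0 mm. Rib in front, 8 mm thick (y), x -85 to -5, z 0 to 85. Bar on the top front edge, x -16 to -5, z 89 to 95. Foot bar at the bottom of the back, z 6 to 14, 60 wide, to x 27.5, which rests on the press's back plate when home.
- rib_grip (a point): A good point to grip the bracket's 8 mm rib, across its thickness (bracket y): x -62, y 0, z 60 mm in the bracket's frame.
- strip_edge (a point): Middle of the lower edge of the bracket's rear strip (its underside): x 16.7, y 0, z 70 mm in the bracket's frame. The strip, 4 mm thick and 80 wide, starts at the plate's back at z 90 mm (underside) and runs 26 mm backwards and down, 40 degrees from vertical. At home it lies on the cleat's inner face.
- hammer: hammer lying on the bench; leave it alone. Origin under its middle
- brush: wooden brush lying on the bench; leave it alone. Origin under its middle
- offcut: offcut of dark angle steel 120 x 40 x 40 mm on the bench; leave it alone. Origin under its middle
Not all that is in view belongs to the job. Of the things that look like the bracket, take the one that is nearest to the robot's base at the start.

How it is judged:
By the outcome, as a careful person would: the job done as asked, in the order asked, and still so for the second after the job is handed in, with the robot touching nothing.
It also fails if it takes over 61 s, if anything falls off the work surface, if the arm or the gripper's body presses on something with over 40 N, if the wrist force passes 120 N, or if a joint passes its speed limit or range.

## Working session

There is one attempt and no reset: what is moved stays moved. The work goes in short steps, Python scripts to look and compute and a tool call to move; the robot and the scene stay as the last step left them, time stands still between calls to the robot, and variables do not carry over. Pictures are saved under pics/ and viewed, at most 10 in all, crops included, and the job is handed in when it is done.

Besides the shell and the picture viewer there is one more tool, called after "Emit:" as name([rows], argument=value, ...), one row to a line, values as JSON. carry_out: Moves the arm, as the interface text tells. Its arguments: {"type":"object","properties":{"deltas":{"type":"array"},"force":{"type":"number"}},"required":["deltas"]}

```bash
ls; mkdir -p pics
python3 - <<'E'
from bench import robot,cams
import cv2
for n in("scene","top"):
    cv2.imwrite(f"pics/{n}0.png",cams.capture(n)[:,:,::-1]); print(n,cams.camera_params(n))
print(cams.camera_params("wrist")); print(robot.sense())
E
```

```text
pics
scene {'fx': 622.6789746309296, 'fy': 622.6789746309296, 'cx': 325.3946613724512, 'cy': 245.14069053459377, 'eye': array([1.69801327, 0.69899739, 1.02041285]), 'rotation': array([-2.13169444, -0.01333847,  2.10858216])}
top {'fx': 479.72851593426503, 'fy': 479.72851593426503, 'cx': 317.8517552900069, 'cy': 234.32509890037258, 'eye': array([0.48045653, 0.05559683, 1.28368306]), 'rotation': array([-3.03920737,  0.01413018, -1.59521375])}
{'fx': 342.06839048193206, 'fy': 342.06839048193206, 'cx': 321.34406305710996, 'cy': 232.03789543695183, 'mount': array([[-5.68134916e-04, -9.44278310e-01, -3.29147612e-01,
         8.41091405e-02],
       [ 9.99999820e-01, -5.99848456e-04, -5.19805453e-06,
         2.18831243e-04],
       [-1.92530277e-04, -3.29147556e-01,  9.44278481e-01,
        -1.42579952e-01],
       [ 0.00000000e+00,  0.00000000e+00,  0.00000000e+00,
         1.00000000e+00]])}
{'time_s': 0.1, 'joint_positions': array([ 1.00319888e+00,  2.59250982e-01,  1.53599246e+00, -1.33004390e-05,
        1.34801726e+00, -2.02836715e-01]), 'dq': array([-0.00029774, -0.00137581, -0.00257996, -0.00059141,  0.00146896,
        0.00071854]), 'effort': array([ 3.04046138e-03, -4.46962345e+01, -2.91250706e+01, -3.96935311e-04,
        6.30834911e-03, -7.23804760e-05]), 'tool_pos': array([0.19593175, 0.51339303, 0.23056059]), 'eef_rot': array([-3.13995618e+00, -3.23326512e-04,  2.77683461e+00]), 'wrist_force': array([-0.21398618,  0.2316598 , -1.30655628]), 'ft_torque': array([-0.00215507, -0.0535892 ,  0.03581113]), 'gripper_force': 0.0, 'width': 0.08555405474609555}
```

View pics/scene0.png

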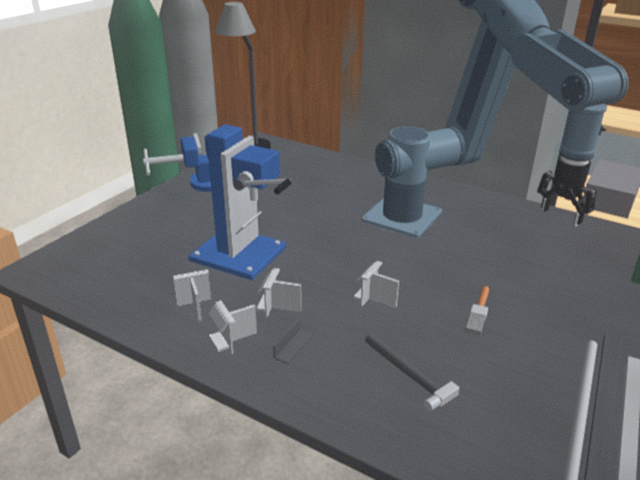

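View pics/top0.png

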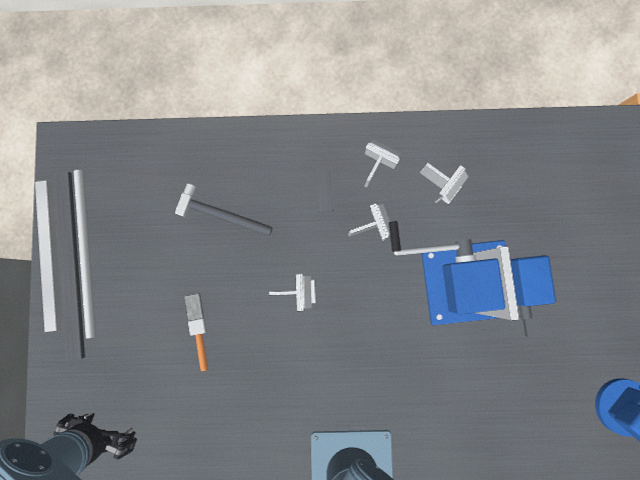

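The scene shows the press at left (top view ≈(480,285)), four bracket-like items, and the one nearest the base at top (300,292) / scene (378,287). I'll enlarge those regions next.

```bash
cat > h.py <<'E'
import numpy as np, cv2
from scipy.spatial.transform import Rotation as R
from bench import robot,cams
def E(r): return R.from_euler('xyz',r)
def cam(n,tp=None,er=None):
    p=cams.camera_params(n); K=np.array([[p['fx'],0,p['cx']],[0,p['fy'],p['cy']],[0,0,1]])
    if n=='wrist':
        T=np.eye(4);T[:3,:3]=E(er).as_matrix();T[:3,3]=tp;T=T@p['mount'];return K,T[:3,:3],T[:3,3]
    return K,E(p['rotation']).as_matrix(),np.array(p['eye'])
def proj(c,P):
    K,Rm,e=c; q=(np.atleast_2d(P)-e)@Rm@K.T; return q[:,:2]/q[:,2:]
def onz(c,uv,z):
    K,Rm,e=c; d=np.c_[np.atleast_2d(uv),np.ones(len(np.atleast_2d(uv)))]@np.linalg.inv(K).T@Rm.T
    return e+d*((z-e[2])/d[:,2:])
def crop(img,x0,y0,w,h,s):
    o=cv2.resize(img[y0:y0+h,x0:x0+w],None,fx=s,fy=s,interpolation=cv2.INTER_CUBIC)
    for i in range(0,w,10): cv2.line(o,(i*s,0),(i*s,6 if i%50 else 14),(0,0,255),1); (i%20==0) and cv2.putText(o,str(x0+i),(i*s,24),0,.35,(0,255,255),1)
    for i in range(0,h,10): cv2.line(o,(0,i*s),(6,i*s),(0,0,255),1); (i%20==0) and cv2.putText(o,str(y0+i),(8,i*s+4),0,.35,(0,255,255),1)
    return o
E
python3 - <<'E'
from h import *
t=cv2.imread('pics/top0.png');s=cv2.imread('pics/scene0.png')
cv2.imwrite('pics/c1.png',np.hstack([crop(t,410,220,160,120,5)]))
a=crop(t,262,262,60,60,6);b=crop(s,350,255,60,60,6)
cv2.imwrite('pics/c2.png',np.hstack([a,b]))
cv2.imwrite('pics/c3.png',crop(s,180,120,120,160,3) if 0 else crop(s,185,120,120,155,3))
for uv in [(300,292),(352,468),(422,253),(505,242)]: print(uv,onz(cam('top'),uv,0))
print(onz(cam('scene'),[(378,300),(190,252),(239,271),(285,242)],0))
E
```

```text
(300, 292) [[0.45988683 0.12172712 0.        ]]
(352, 468) [[ 0.00943766 -0.00219258  0.        ]]
(422, 253) [[ 0.55543405 -0.20640948  0.        ]]
(505, 242) [[ 0.5792319  -0.42874509  0.        ]]
[[ 0.46007896  0.1423357   0.        ]
 [ 0.54554175 -0.44734407  0.        ]
 [ 0.5481465  -0.26074737  0.        ]
 [ 0.34658708 -0.23703106  0.        ]]
```

View pics/c1.png

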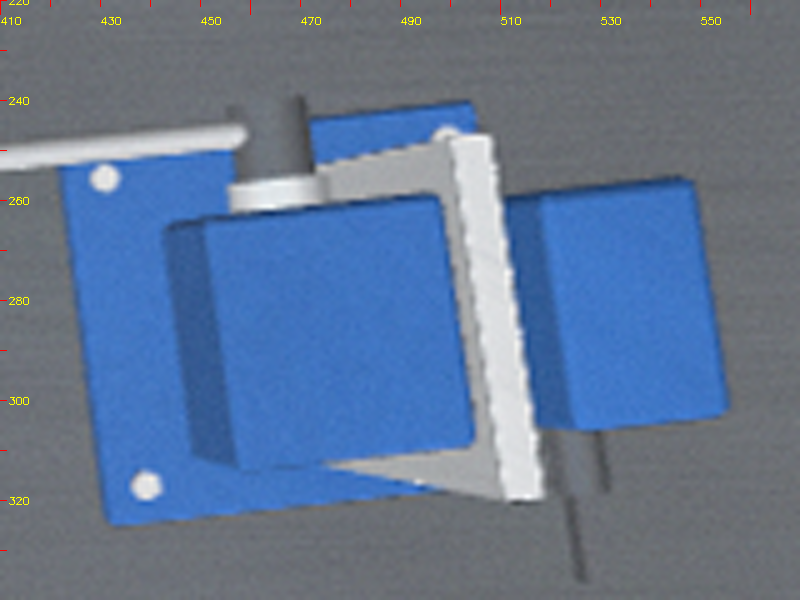

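View pics/c2.png

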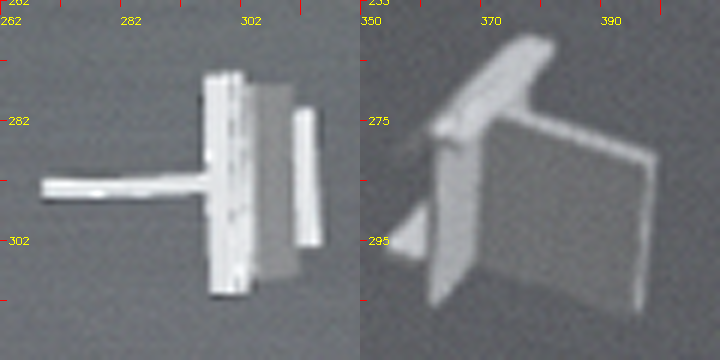

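View pics/c3.png

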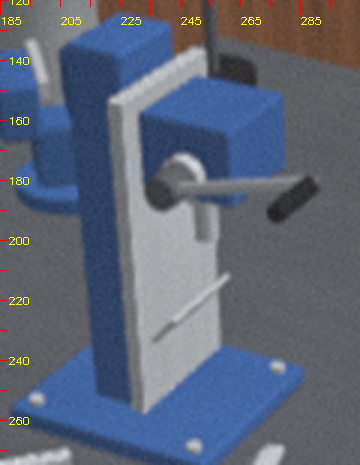

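Top crop: press foot corners ≈(422,254),(432,325),(505,240), and head-block corners are readable in both views. Bracket: rib end ≈(269,293), top bar ≈(296,275)–(297,311), foot bar end ≈(314,280)–(316,303). The rib points to image left, i.e. world +y. I'll fit both poses.

```bash
cat > fit.py <<'E'
from h import *
from scipy.optimize import least_squares
T,S=cam('top'),cam('scene')
def world(p,P): 
    return R.from_euler('z',p[2]).apply(np.atleast_2d(np.array(P,float)/1000))+[p[0],p[1],0]
def c2(x,y): return (262+x/6,262+y/6)
def c2s(x,y): return (350+(x-360)/6,255+y/6)
br=[(T,c2(41,188),(-85,0,85),1),(T,c2(204,76),(-16,45,95),1),(T,c2(211,294),(-16,-45,95),1),
(T,c2(313,108),(27.5,30,14),1),(T,c2(322,245),(27.5,-30,14),1),
(S,c2s(655,157),(-85,0,85),1),(S,c2s(640,310),(-85,0,0),1),(S,c2s(430,305),(-5,45,0),1)]
def fb(p): return np.concatenate([w*(proj(c,world(p,P))[0]-uv) for c,uv,P,w in br])
r=least_squares(fb,[.46,.12,-1.57],loss='soft_l1');print('bracket',r.x,fb(r.x).reshape(-1,2).round(1).tolist())
def c1(x,y): return (410+x/5,220+y/5)
def c3(x,y): return (185+x/3,120+y/3)
pr=[(T,c1(205,222),(-95,50,330),1),(T,c1(440,195),(0,50,330),1),(T,c1(475,445),(0,-50,330),1),(T,c1(240,470),(-95,-50,330),1),
(T,c1(163,228),(-95,50,255),1),(T,c1(193,460),(-95,-50,255),1),
(S,c3(140,115),(0,50,330),1),(S,c3(230,137),(-95,50,330),1),(S,c3(283,92),(-95,-50,330),1),(S,c3(232,207),(-95,50,255),1),(S,c3(283,168),(-95,-50,255),1)]
def fp(p):
    o=[]
    for c,uv,P,w in pr:
        o+=list(w*(proj(c,world(p,(P[0],P[1],P[2]+p[3]*1000)))[0]-uv))
    W=p[4]*1000
    for c,uv,P in [(T,c1(60,168),(-80,W,10)),(T,c1(110,525),(-80,-W,10)),(T,c1(472,101),(140,W,20)),(S,c3(303,372),(-80,-W,20))]:
        o+=list(proj(c,world(p,P))[0]-uv)
    return np.array(o)
r=least_squares(fp,[.45,-.33,-1.57,.01,.09],loss='soft_l1');print('press',r.x,fp(r.x).reshape(-1,2).round(1).tolist())
print(np.sqrt(np.diag(np.linalg.inv(r.jac.T@r.jac))))
E
python3 fit.py
```

```text
bracket [ 0.46040797  0.11032792 -1.5567638 ] [[-0.2, 0.3], [-0.5, -0.4], [-0.4, 0.1], [-0.1, -0.1], [-0.7, 0.1], [-0.9, -1.0], [-0.8, -0.5], [-0.1, -0.3]]
press [ 0.47181092 -0.2913337  -1.4716194   0.00697764  0.09609079] [[-0.8, -0.1], [0.3, -0.7], [1.6, 0.4], [0.0, 1.4], [-1.6, 0.1], [-0.4, 1.1], [-2.0, -0.3], [-0.7, -0.8], [0.2, 0.3], [-0.2, 1.8], [0.9, 0.0], [-0.9, -2.3], [-0.2, -0.8], [0.5, 0.4], [-0.8, -2.9]]
[0.00101465 0.00092216 0.00962995 0.00167242 0.0024608 ]
```

Bracket pose is good to about 1 mm; the press pose will be refined later with the wrist camera. I'll plan the grasp with the tool tilted 50° towards the press and the camera on the outer side.

```bash
cat >> h.py <<'E'
def Rt(yaw,th):  # tool pointing bx tilted th deg from vertical
    th=np.radians(th); bx=np.array([np.cos(yaw),np.sin(yaw),0]); k=np.array([0,0,1.])
    z=-k*np.cos(th)+bx*np.sin(th); x=-bx*np.cos(th)-k*np.sin(th)
    return R.from_matrix(np.c_[x,np.cross(z,x),z])
def rows(p1,R1,n,p0=None,R0=None):
    s=robot.sense() if p0 is None else None
    if s: p0,R0=s['tool_pos'],E(s['eef_rot'])
    p0=np.array(p0);p1=np.array(p1);rv=(R0.inv()*R1).as_rotvec(); d=np.degrees(rv)/n
    print('n',n,'mm/row',np.linalg.norm(p1-p0)/n*1e3,'dr',d.round(2).tolist())
    for i in range(n): print((((R0*R.from_rotvec(rv*i/n)).inv().apply(p1-p0))/n).round(4).tolist())
def rows_tot(p1,R1):
    s=robot.sense();R0=E(s['eef_rot']);print('tool-frame shift mm',(R0.inv().apply(np.array(p1)-s['tool_pos'])*1e3).round(1).tolist(),'turn',np.degrees((R0.inv()*R1).as_rotvec()).round(2).tolist())
E
python3 - <<'E'
from h import *
yaw=-1.5568;o=np.array([.4604,.1103,0]);
g=o+R.from_euler('z',yaw).apply([-.062,0,.060]); Rg=Rt(yaw,50); z=Rg.as_matrix()[:,2]
tcp=g+.019*z; pre=tcp-.09*z; print(tcp,pre)
rows(pre,Rg,12)
E
```

```text
[0.45973596 0.15774051 0.04778704] [0.45877103 0.22667776 0.10563792]
n 12 mm/row 34.044069426314955 dr [2.47, -3.65, 5.31]
[-0.029, -0.0145, 0.0104]
[-0.0294, -0.0113, 0.0128]
[-0.0294, -0.0079, 0.0151]
[-0.029, -0.0045, 0.0173]
[-0.0281, -0.0011, 0.0192]
[-0.0268, 0.0023, 0.0209]
[-0.025, 0.0057, 0.0224]
[-0.0229, 0.0089, 0.0236]
[-0.0204, 0.0119, 0.0245]
[-0.0175, 0.0147, 0.0252]
[-0.0144, 0.0173, 0.0255]
[-0.0111, 0.0196, 0.0255]
```

Emit:
carry_out([
  {"dp": [-0.029,-0.0145,0.0104],"dr": [2.47,-3.65,5.31],"gripper": 0},
  {"dp": [-0.0294,-0.0113,0.0128],"dr": [2.47,-3.65,5.31],"gripper": 0},
  {"dp": [-0.0294,-0.0079,0.0151],"dr": [2.47,-3.65,5.31],"gripper": 0},
  {"dp": [-0.029,-0.0045,0.0173],"dr": [2.47,-3.65,5.31],"gripper": 0},
  {"dp": [-0.0281,-0.0011,0.0192],"dr": [2.47,-3.65,5.31],"gripper": 0},
  {"dp": [-0.0268,0.0023,0.0209],"dr": [2.47,-3.65,5.31],"gripper": 0},
  {"dp": [-0.025,0.0057,0.0224],"dr": [2.47,-3.65,5.31],"gripper": 0},
  {"dp": [-0.0229,0.0089,0.0236],"dr": [2.47,-3.65,5.31],"gripper": 0},
  {"dp": [-0.0204,0.0119,0.0245],"dr": [2.47,-3.65,5.31],"gripper": 0},
  {"dp": [-0.0175,0.0147,0.0252],"dr": [2.47,-3.65,5.31],"gripper": 0},
  {"dp": [-0.0144,0.0173,0.0255],"dr": [2.47,-3.65,5.31],"gripper": 0},
  {"dp": [-0.0111,0.0196,0.0255],"dr": [2.47,-3.65,5.31],"gripper": 0},
], force=100)

```text
time_s: 1.3
tool_pos: [0.4596, 0.2266, 0.1057]
eef_rot: [3.138, 0.875, 1.579]
wrist_force: [-0.1, 1.1, -0.5]
width: 0.0857
gripper_force: 0.0
```

Run:
```python
from h import *
s=robot.sense(); print(s['time_s'],s['tool_pos'],s['eef_rot'],s['joint_positions'],s['dq'].round(2))
rows_tot([.45974,.15774,.04779],Rt(-1.5568,50))
c=cam('wrist',s['tool_pos'],s['eef_rot']); im=cams.capture('wrist')[:,:,::-1].copy()
def W(P): return R.from_euler('z',-1.5568).apply(np.atleast_2d(P)/1e3)+[.4604,.1103,0]
B=np.array([(-85,4,85),(-85,-4,85),(-85,0,0),(-5,45,95),(-5,-45,95),(-5,45,0),(-5,-45,0),(-62,0,60)],float)
for u,v in proj(c,W(B)): cv2.circle(im,(int(u),int(v)),3,(0,0,255),1)
print(proj(c,W(B)).round(0).tolist()); cv2.imwrite('pics/w1.png',im)
```

```text
1.3 [0.45962646 0.22663161 0.10567139] [3.138042   0.87483916 1.5793644 ] [ 0.66503677  0.71592194  1.46112004 -0.65629322  1.58810112  0.86169984] [-0.44  0.6  -0.37 -0.36  0.36  0.77]
tool-frame shift mm [0.3, -0.8, 90.0] turn [-0.04, 0.12, -0.2]
[[326.0, 275.0], [312.0, 275.0], [319.0, 151.0], [377.0, 311.0], [263.0, 311.0], [370.0, 202.0], [269.0, 203.0], [319.0, 247.0]]
```

View pics/w1.png

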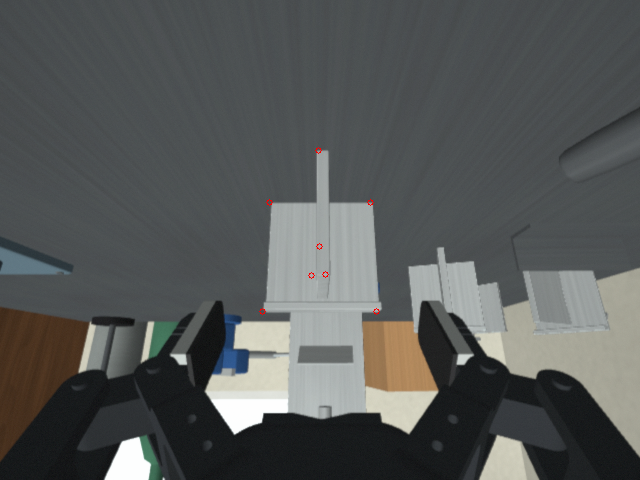

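The wrist view (upside down) confirms the bracket model: rib end (322,150), plate corners (270,203), (374,203), within about 1 mm. Advancing and closing.

Emit:
carry_out([
  {"dp": [0,0,0.02],"dr": [0,0,0],"gripper": 0},
  {"dp": [0,0,0.025],"dr": [0,0,0],"gripper": 0},
  {"dp": [0,0,0.025],"dr": [0,0,0],"gripper": 0},
  {"dp": [0,0,0.02],"dr": [0,0,-0.2],"gripper": 0},
  {"dp": [0,0,0],"dr": [0,0,0],"gripper": 1},
  {"dp": [0,0,0],"dr": [0,0,0],"gripper": 1},
  {"dp": [0,0,0],"dr": [0,0,0],"gripper": 1},
  {"dp": [0,0,0],"dr": [0,0,0],"gripper": 1},
  {"dp": [0,0,0],"dr": [0,0,0],"gripper": 1},
  {"dp": [0,0,0],"dr": [0,0,0],"gripper": 1},
  {"dp": [0,0,0],"dr": [0,0,0],"gripper": 1},
  {"dp": [0,0,0],"dr": [0,0,0],"gripper": 1},
], force=110)

```text
time_s: 2.55
tool_pos: [0.4606, 0.1592, 0.0491]
eef_rot: [-3.141, 0.871, 1.588]
wrist_force: [-0.5, 5.1, 5.0]
width: 0.0067
gripper_force: 107.6
```

Run:
```python
from h import *
im=cv2.imread('pics/w1.png'); cv2.imwrite('pics/c4.png',crop(im,278,298,110,118,5))
```

```text
(no output)
```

View pics/c4.png

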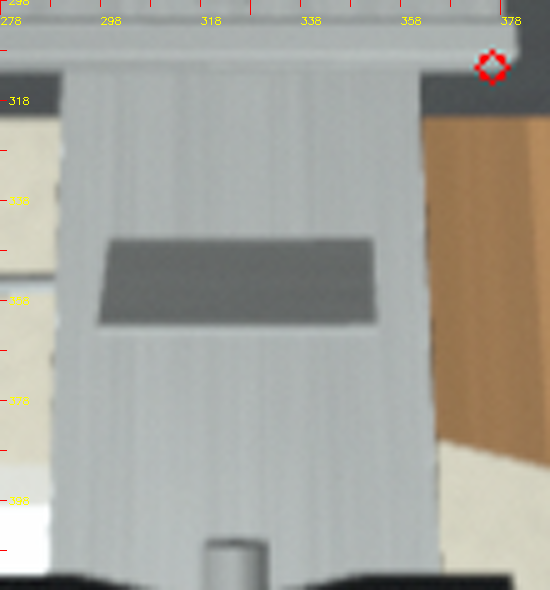

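Emit:
carry_out([
  {"dp": [-0.0077,0,-0.0064],"dr": [0,0,0],"gripper": 1},
  {"dp": [-0.023,0,-0.0193],"dr": [0,0,0],"gripper": 1},
  {"dp": [-0.023,0,-0.0193],"dr": [0,0,0],"gripper": 1},
  {"dp": [-0.023,0,-0.0193],"dr": [0,0,0],"gripper": 1},
  {"dp": [0,0,0],"dr": [0,0,0],"gripper": 1},
])

```text
time_s: 3.05
tool_pos: [0.4617, 0.159, 0.1515]
eef_rot: [3.136, 0.869, 1.583]
wrist_force: [1.0, 0.2, -6.3]
width: 0.0066
gripper_force: 107.9
```

Crop shows the back-plate edges at cols ≈290.4/362 (row 312) and 288.6/364.6 (row 378). The cleat's dark face spans (299.6,346)–(352.6,346) to (297.6,362.4)–(353.2,362.4), and the ram end is at cols 318.4–331.6, row 406. I'll add these to the press fit.

```bash
cat > fit2.py <<'E'
from fit import *
C=cam('wrist',[.45962646,.22663161,.10567139],[3.138042,.87483916,1.5793644])
def fw(p):
    h=p[3]*1e3;o=[]
    for y,rs in((-70,[(290.4,312),(288.6,378)]),(70,[(362,312),(364.6,378)])):
        q=proj(C,world(p,[(0,y,40),(0,y,240)]))
        for u,v in rs: o.append(q[0,0]+(q[1,0]-q[0,0])*(v-q[0,1])/(q[1,1]-q[0,1])-u)
    for P,uv in [((-27.5,-50,122.7),(297.6,363)),((-27.5,50,122.7),(353.2,363))]:
        o+=list(proj(C,world(p,(P[0],P[1],P[2]+h)))[0]-uv)
    o.append(proj(C,world(p,(-35.5,0,191+h)))[0][0]-325)
    o.append(.7*(proj(C,world(p,(-46.5,0,191+h)))[0][1]-406))
    return np.array(o)
f=lambda p:np.r_[fp(p)*.6,fw(p)*1.5]
r2=least_squares(f,r.x,loss='soft_l1');p=r2.x
print('joint',p,'wrist res',fw(p).round(1).tolist());print('fixed',fp(p).reshape(-1,2).round(1).tolist())
r3=least_squares(lambda q:fw([q[0],p[1],q[1],q[2],0]),[p[0],p[2],p[3]]);print('wrist only x,yaw,h',r3.x,r3.fun.round(1).tolist())
E
python3 fit2.py
```

```text
bracket [ 0.46040797  0.11032792 -1.5567638 ] [[-0.2, 0.3], [-0.5, -0.4], [-0.4, 0.1], [-0.1, -0.1], [-0.7, 0.1], [-0.9, -1.0], [-0.8, -0.5], [-0.1, -0.3]]
press [ 0.47181092 -0.2913337  -1.4716194   0.00697764  0.09609079] [[-0.8, -0.1], [0.3, -0.7], [1.6, 0.4], [0.0, 1.4], [-1.6, 0.1], [-0.4, 1.1], [-2.0, -0.3], [-0.7, -0.8], [0.2, 0.3], [-0.2, 1.8], [0.9, 0.0], [-0.9, -2.3], [-0.2, -0.8], [0.5, 0.4], [-0.8, -2.9]]
[0.00101465 0.00092216 0.00962995 0.00167242 0.0024608 ]
joint [ 0.47472709 -0.28996636 -1.46513397  0.0116191   0.09339212] wrist res [0.0, -0.1, -0.2, 0.1, -0.4, -0.3, -0.2, -0.4, -0.2, 0.5]
fixed [[-1.0, -1.3], [0.2, -2.3], [1.9, -1.0], [0.1, 0.4], [-1.9, -1.0], [-0.4, 0.1], [-2.3, -1.4], [-0.8, -2.0], [-0.0, -0.9], [-0.3, 0.7], [0.7, -1.1], [-1.5, -2.2], [-0.7, -2.8], [-0.2, 0.0], [-1.5, -2.1]]
wrist only x,yaw,h [ 0.47487743 -1.47560659  0.01185233] [0.0, -0.1, -0.1, 0.2, -0.2, -0.2, 0.1, -0.3, 0.1, 0.6]
```

```bash
cat >> h.py <<'E'
PR=np.array([.4748,-.290,-1.470,.0118]); TB=np.array([-48.5,0,49.]) ; TH=49.8
def tool_for(x,z,phi,y=0,PR=PR):   # bracket origin in press frame mm (z above head datum h), tilt phi deg
    f=np.radians(phi);c,s=np.cos(f),np.sin(f)
    t=np.array([x+TB[0]*c+TB[2]*s, y+TB[1], z+PR[3]*1e3-TB[0]*s+TB[2]*c])/1e3
    return R.from_euler('z',PR[2]).apply(t)+[PR[0],PR[1],0], Rt(PR[2],TH-phi)
E
python3 - <<'E'
from h import *
p,Rr=tool_for(-110,100,20); print(p); rows(p,Rr,12)
E
```

```text
[ 0.46083153 -0.15188848  0.17443292]
n 12 mm/row 25.981973003931525 dr [-0.25, 1.66, -0.32]
[-0.0182, -0.0005, 0.0185]
[-0.0187, -0.0007, 0.018]
[-0.0192, -0.0008, 0.0175]
[-0.0197, -0.001, 0.0169]
[-0.0202, -0.0012, 0.0163]
[-0.0207, -0.0014, 0.0157]
[-0.0211, -0.0016, 0.0151]
[-0.0215, -0.0018, 0.0145]
[-0.0219, -0.0019, 0.0138]
[-0.0223, -0.0021, 0.0132]
[-0.0227, -0.0023, 0.0125]
[-0.023, -0.0025, 0.0118]
```

Emit:
carry_out([
  {"dp": [-0.0182,-0.0005,0.0185],"dr": [-0.25,1.66,-0.32],"gripper": 1},
  {"dp": [-0.0187,-0.0007,0.018],"dr": [-0.25,1.66,-0.32],"gripper": 1},
  {"dp": [-0.0192,-0.0008,0.0175],"dr": [-0.25,1.66,-0.32],"gripper": 1},
  {"dp": [-0.0197,-0.001,0.0169],"dr": [-0.25,1.66,-0.32],"gripper": 1},
  {"dp": [-0.0202,-0.0012,0.0163],"dr": [-0.25,1.66,-0.32],"gripper": 1},
  {"dp": [-0.0207,-0.0014,0.0157],"dr": [-0.25,1.66,-0.32],"gripper": 1},
  {"dp": [-0.0211,-0.0016,0.0151],"dr": [-0.25,1.66,-0.32],"gripper": 1},
  {"dp": [-0.0215,-0.0018,0.0145],"dr": [-0.25,1.66,-0.32],"gripper": 1},
  {"dp": [-0.0219,-0.0019,0.0138],"dr": [-0.25,1.66,-0.32],"gripper": 1},
  {"dp": [-0.0223,-0.0021,0.0132],"dr": [-0.25,1.66,-0.32],"gripper": 1},
  {"dp": [-0.0227,-0.0023,0.0125],"dr": [-0.25,1.66,-0.32],"gripper": 1},
  {"dp": [-0.023,-0.0025,0.0118],"dr": [-0.25,1.66,-0.32],"gripper": 1},
])

```text
time_s: 4.25
tool_pos: [0.4575, -0.1529, 0.1703]
eef_rot: [-3.131, 0.52, 1.676]
wrist_force: [1.1, -0.5, -6.5]
width: 0.0067
gripper_force: 107.5
```

Emit:
carry_out([
  {"dp": [0,0,0],"dr": [0,0,0],"gripper": 1},
  {"dp": [0,0,0],"dr": [0,0,0],"gripper": 1},
])

```text
time_s: 4.45
tool_pos: [0.4577, -0.1528, 0.1707]
eef_rot: [-3.132, 0.522, 1.673]
wrist_force: [-0.0, 0.3, -6.9]
width: 0.0068
gripper_force: 108.4
```

```bash
cat > ov.py <<'E'
from h import *
def overlay(fn,x0=0,y0=0):
    s=robot.sense(); c=cam('wrist',s['tool_pos'],s['eef_rot']); im=cams.capture('wrist')[:,:,::-1].copy()
    q=R.from_euler('z',PR[2])
    P=np.array([(0,-70,60),(0,70,60),(-27.5,-50,122.7),(-27.5,50,122.7),(0,-70,100),(0,70,100),(0,-70,200),(0,70,200),(-35.5,0,191),(-80,-93.4,8.2),(-80,93.4,8.2),(-95,-50,255),(-95,50,255)],float); P[:9,2]+=PR[3]*1e3; P[11:,2]+=PR[3]*1e3
    a=proj(c,q.apply(P/1e3)+[PR[0],PR[1],0])
    B=np.array([(-5,45,95),(-5,-45,95),(-5,45,0),(-5,-45,0),(-85,0,0),(-85,0,85),(27.5,30,6),(27.5,-30,6)],float)
    Bt=R.from_euler('y',-TH,degrees=True) # bracket->tool
    Rm=Rt(0,TH); b=E(s['eef_rot']).apply(Rm.inv().apply((B-TB)/1e3))+s['tool_pos']; b=proj(c,b)
    for u,v in a: cv2.circle(im,(int(round(u)),int(round(v))),3,(0,0,255),1)
    for u,v in b: cv2.circle(im,(int(round(u)),int(round(v))),3,(0,255,0),1)
    cv2.imwrite(fn,im); print(s['tool_pos'],s['eef_rot'],s['joint_positions'].round(2)); print('press',a.round(0).tolist());print('brk',b.round(0).tolist())
E
python3 -c "
from ov import *
overlay('pics/w2.png')
p,Rr=tool_for(-110,100,20);rows_tot(p,Rr)"
```

```text
[ 0.4576781  -0.15282652  0.17074832] [-3.13214756  0.52176991  1.67265139] [-0.2   0.18  1.93 -0.62  0.97  0.04]
press [[253.0, 282.0], [398.0, 283.0], [262.0, 331.0], [389.0, 332.0], [247.0, 320.0], [404.0, 321.0], [226.0, 452.0], [425.0, 453.0], [326.0, 427.0], [224.0, 176.0], [428.0, 176.0], [197.0, 578.0], [456.0, 581.0]]
brk [[403.0, 400.0], [238.0, 400.0], [390.0, 237.0], [250.0, 237.0], [320.0, 172.0], [319.0, 391.0], [362.0, 260.0], [279.0, 260.0]]
tool-frame shift mm [-1.8, 2.8, -3.1] turn [-0.46, 0.11, 0.13]
```

View pics/w2.png

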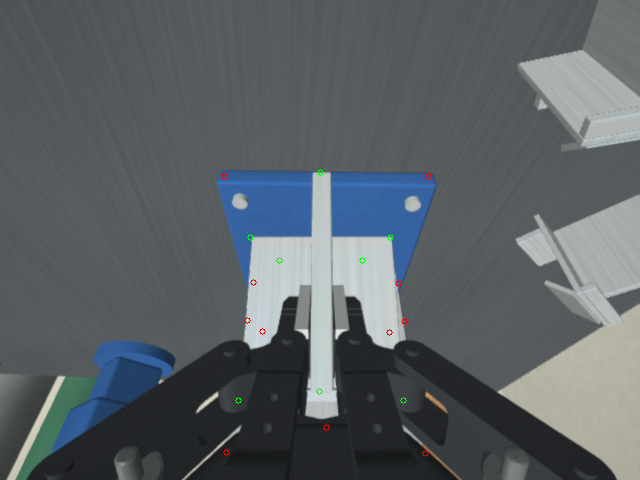

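Wrist view: bracket overlay (green) matches; foot-plate front edge runs (218,172)–(435,172), centred 326.5 as predicted (326). I'll check press depth from it, then compute the approach.

Run:
```python
from h import *
s=[ 0.4576781,-0.15282652,0.17074832],[-3.13214756,0.52176991,1.67265139]
c=cam('wrist',*s); im=cv2.imread('pics/w2.png'); 
for z,uv in ((0,[(218,171),(435.5,172)]),(.02,[(221,184),(433,184)])):
    w=onz(c,uv,z); d=w[1]-w[0]; q=R.from_euler('z',-PR[2]).apply(w-[PR[0],PR[1],0])*1e3; print(z,w.round(4).tolist(),'width',np.linalg.norm(d),'yaw',np.arctan2(d[1],d[0])-np.pi/2,'press-frame',q.round(1).tolist())
g=im.astype(int); 
for r in (169,171,173,180,183,186): print(r,g[r,270].tolist())
```

```text
0 [[0.3666, -0.2219, 0.0], [0.5689, -0.2022, 0.0]] width 0.20317231744101363 yaw -1.4738878374908122 press-frame [[-78.6, -100.7, 0.0], [-77.8, 102.4, 0.0]]
0.02 [[0.3736, -0.2197, 0.02], [0.5615, -0.2002, 0.02]] width 0.1889236812764684 yaw -1.4675956882774683 press-frame [[-80.1, -93.6, 20.0], [-80.6, 95.3, 20.0]]
169 [97, 95, 90]
171 [123, 81, 52]
173 [148, 91, 50]
180 [156, 98, 53]
183 [182, 108, 58]
186 [162, 101, 55]
```

Run:
```python
from h import *
P=[tool_for(*a) for a in [(-57,78,20),(-57,54,20),(-44,50,10),(-31,46,0),(-29.5,37,0)]]
p,Rr=P[0]; rows_tot(p,Rr); rows(p,Rr,5)
for a,b,n in zip(P,P[1:],(3,4,4,4)): rows(b[0],b[1],n,a[0],a[1])
```

```text
tool-frame shift mm [-36.8, 3.1, 42.4] turn [-0.46, 0.11, 0.13]
n 5 mm/row 11.23879658828522 dr [-0.09, 0.02, 0.03]
[-0.0074, 0.0006, 0.0085]
[-0.0074, 0.0006, 0.0085]
[-0.0074, 0.0006, 0.0085]
[-0.0074, 0.0006, 0.0085]
[-0.0074, 0.0006, 0.0085]
n 3 mm/row 7.999999999999998 dr [0.0, 0.0, 0.0]
[0.004, 0.0, 0.0069]
[0.004, 0.0, 0.0069]
[0.004, 0.0, 0.0069]
n 4 mm/row 2.569924863270916 dr [-0.0, -2.5, -0.0]
[0.0007, 0.0, 0.0025]
[0.0008, 0.0, 0.0024]
[0.0009, 0.0, 0.0024]
[0.001, 0.0, 0.0024]
n 4 mm/row 3.066553708009648 dr [0.0, -2.5, 0.0]
[0.0011, 0.0, 0.0028]
[0.0013, 0.0, 0.0028]
[0.0014, 0.0, 0.0027]
[0.0015, 0.0, 0.0027]
n 4 mm/row 2.281035948861831 dr [0.0, 0.0, 0.0]
[0.0015, -0.0, 0.0017]
[0.0015, -0.0, 0.0017]
[0.0015, -0.0, 0.0017]
[0.0015, -0.0, 0.0017]
```

Emit:
carry_out([
  {"dp": [-0.0074,0.0006,0.0085],"dr": [-0.09,0,0],"gripper": 1},
  {"dp": [-0.0074,0.0006,0.0085],"dr": [-0.09,0,0],"gripper": 1},
  {"dp": [-0.0074,0.0006,0.0085],"dr": [-0.09,0,0],"gripper": 1},
  {"dp": [-0.0074,0.0006,0.0085],"dr": [-0.09,0,0],"gripper": 1},
  {"dp": [-0.0074,0.0006,0.0085],"dr": [-0.09,0,0],"gripper": 1},
  {"dp": [0,0,0],"dr": [0,0,0],"gripper": 1},
  {"dp": [0,0,0],"dr": [0,0,0],"gripper": 1},
])

```text
time_s: 5.2
tool_pos: [0.4679, -0.2056, 0.1542]
eef_rot: [3.14, 0.524, 1.673]
wrist_force: [-0.3, 0.3, -7.3]
width: 0.0065
gripper_force: 108.2
```

```bash
python3 -c "
from ov import *
print(robot.sense()['wrist_force'],robot.sense()['time_s'])
p,Rr=tool_for(-57,78,20);rows_tot(p,Rr);p,Rr=tool_for(-57,54,20);rows_tot(p,Rr)
a=cams.capture('scene')[:,:,::-1];cv2.imwrite('pics/s2.png',crop(a,170,110,150,150,4))"
```

```text
[-0.29503467  0.27730375 -7.26249968] 5.2
tool-frame shift mm [1.9, -1.6, 1.0] turn [0.16, 0.2, 0.09]
tool-frame shift mm [13.9, -1.6, 21.7] turn [0.16, 0.2, 0.09]
```

View pics/s2.png

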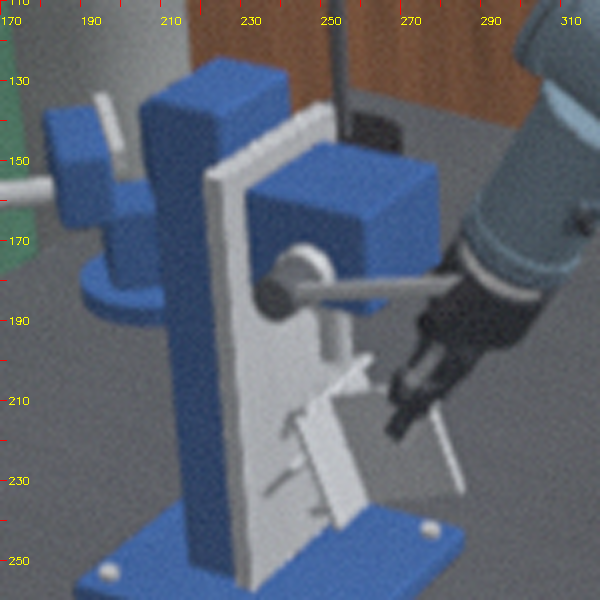

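Scene view: the tilted bracket sits in front of the press with its strip just above the cleat and the ram clear above it. Descending into the groove.

Emit:
carry_out([
  {"dp": [0.0035,-0.0004,0.0054],"dr": [0.04,0.05,0],"gripper": 1},
  {"dp": [0.0035,-0.0004,0.0054],"dr": [0.04,0.05,0],"gripper": 1},
  {"dp": [0.0035,-0.0004,0.0054],"dr": [0.04,0.05,0],"gripper": 1},
  {"dp": [0.0035,-0.0004,0.0054],"dr": [0.04,0.05,0],"gripper": 1},
  {"dp": [0,0,0],"dr": [0,0,0],"gripper": 1},
  {"dp": [0,0,0],"dr": [0,0,0],"gripper": 1},
])

```text
time_s: 5.85
tool_pos: [0.4673, -0.2053, 0.1296]
eef_rot: [3.141, 0.523, 1.674]
wrist_force: [0.2, -5.0, -3.2]
width: 0.0067
gripper_force: 108.4
```

```bash
python3 -c "
from h import *
print(robot.sense()['wrist_force'],robot.sense()['ft_torque'])
p,Rr=tool_for(-57,54,20);rows_tot(p,Rr);p,Rr=tool_for(-44,50,10);rows(p,Rr,4)"
```

```text
[ 0.1732704  -5.02918944 -3.22531836] [-0.31899671 -0.08436058 -0.24216346]
tool-frame shift mm [1.3, -1.0, 0.6] turn [0.1, 0.17, 0.14]
n 4 mm/row 2.822116277336465 dr [0.03, -2.46, 0.03]
[0.001, -0.0003, 0.0026]
[0.0011, -0.0003, 0.0026]
[0.0012, -0.0003, 0.0025]
[0.0013, -0.0003, 0.0025]
```

Emit:
carry_out([
  {"dp": [-0.0017,0,0.001],"dr": [0,0,0],"gripper": 1},
  {"dp": [-0.0017,0,0.001],"dr": [0,0,0],"gripper": 1},
  {"dp": [0,0,0],"dr": [0,0,0],"gripper": 1},
  {"dp": [0,0,0],"dr": [0,0,0],"gripper": 1},
])

```text
time_s: 6.25
tool_pos: [0.4665, -0.2078, 0.1282]
eef_rot: [-3.14, 0.52, 1.675]
wrist_force: [-0.2, -0.6, -7.0]
width: 0.0064
gripper_force: 108.3
```

```bash
python3 -c "
from ov import *
print(robot.sense()['wrist_force'],robot.sense()['ft_torque'])
p,Rr=tool_for(-53,54,20);rows_tot(p,Rr)
s=robot.sense();a=cams.capture('scene')[:,:,::-1];w=cams.capture('wrist')[:,:,::-1]
cv2.imwrite('pics/s3.png',np.hstack([crop(a,220,165,75,85,5),cv2.resize(w[120:480,150:490],(400,425))]))
p,Rr=tool_for(-42,50,10);rows(p,Rr,4)"
```

```text
[-0.23122129 -0.58777101 -7.04492869] [ 0.87723767  0.05968664 -0.05502971]
tool-frame shift mm [-0.8, -0.1, 0.2] turn [0.02, -0.02, 0.16]
n 4 mm/row 2.493890063191032 dr [0.01, -2.5, 0.04]
[0.0009, -0.0, 0.0023]
[0.001, -0.0, 0.0023]
[0.0011, -0.0, 0.0022]
[0.0012, -0.0, 0.0022]
```

View pics/s3.png

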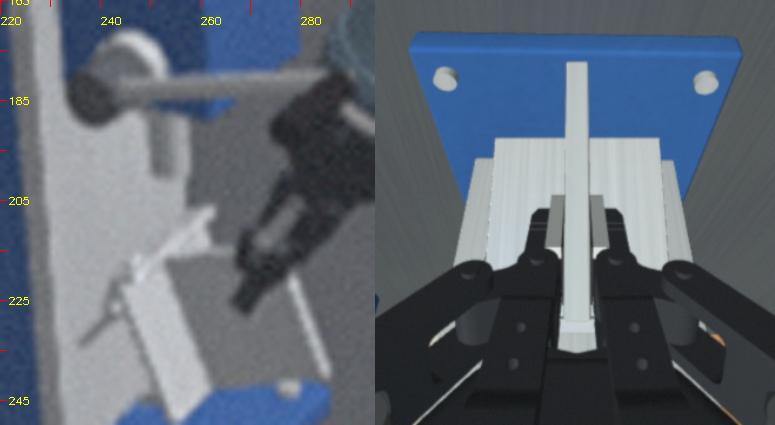

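Strip is behind the cleat with contact force gone; wrist view centres agree (plate 576, back plate 574.5, foot plate 576.5). Now swing upright.

Emit:
carry_out([
  {"dp": [0.0008,0,0.0026],"dr": [0,-2.5,0],"gripper": 1},
  {"dp": [0.0009,0,0.0026],"dr": [0,-2.5,0],"gripper": 1},
  {"dp": [0.001,0,0.0025],"dr": [0,-2.5,0],"gripper": 1},
  {"dp": [0.0011,0,0.0025],"dr": [0,-2.5,0],"gripper": 1},
  {"dp": [0,0,0],"dr": [0,0,0],"gripper": 1},
  {"dp": [0,0,0],"dr": [0,0,0],"gripper": 1},
])

```text
time_s: 6.95
tool_pos: [0.4674, -0.2099, 0.1178]
eef_rot: [-3.141, 0.693, 1.676]
wrist_force: [0.3, 0.3, -6.3]
width: 0.0068
gripper_force: 108.4
```

```bash
python3 -c "
from ov import *
print(robot.sense()['wrist_force'],robot.sense()['ft_torque'])
p,Rr=tool_for(-40,50,10);rows_tot(p,Rr)
p,Rr=tool_for(-29,46,0);rows(p,Rr,4)"
```

```text
[ 0.30902049  0.3365856  -6.29393842] [ 1.32539153  0.10845875 -0.03988964]
tool-frame shift mm [-1.4, -0.7, 0.2] turn [0.11, -0.07, 0.19]
n 4 mm/row 2.8414135121049022 dr [0.03, -2.52, 0.05]
[0.0012, -0.0002, 0.0026]
[0.0013, -0.0002, 0.0025]
[0.0014, -0.0002, 0.0025]
[0.0015, -0.0002, 0.0024]
```

Emit:
carry_out([
  {"dp": [0.0012,-0.0001,0.0026],"dr": [0,-2.5,0.05],"gripper": 1},
  {"dp": [0.0013,-0.0001,0.0025],"dr": [0,-2.5,0.05],"gripper": 1},
  {"dp": [0.0014,-0.0001,0.0025],"dr": [0,-2.5,0.05],"gripper": 1},
  {"dp": [0.0015,-0.0001,0.0024],"dr": [0,-2.5,0.05],"gripper": 1},
  {"dp": [0,0,0],"dr": [0,0,0],"gripper": 1},
  {"dp": [0,0,0],"dr": [0,0,0],"gripper": 1},
])

```text
time_s: 7.55
tool_pos: [0.4692, -0.2112, 0.11]
eef_rot: [-3.141, 0.864, 1.669]
wrist_force: [-0.3, 0.1, -6.6]
width: 0.0065
gripper_force: 108.6
```

```bash
python3 -c "
from ov import *
print(robot.sense()['wrist_force'],robot.sense()['ft_torque'])
p,Rr=tool_for(-29,46,0);rows_tot(p,Rr)
p,Rr=tool_for(-29,35,0);rows_tot(p,Rr)"
```

```text
[-0.34194072  0.10252703 -6.64454218] [1.38275113 0.11117713 0.02361204]
tool-frame shift mm [1.5, -2.4, 3.1] turn [-0.12, -0.32, -0.09]
tool-frame shift mm [9.8, -2.4, 10.3] turn [-0.12, -0.32, -0.09]
```

Emit:
carry_out([
  {"dp": [0.0008,-0.0002,0.0011],"dr": [0,0,0],"gripper": 1},
  {"dp": [0.0011,-0.0002,0.0014],"dr": [0,0,0],"gripper": 1},
  {"dp": [0.0012,-0.0002,0.0014],"dr": [0,0,0],"gripper": 1},
  {"dp": [0.0012,-0.0002,0.0012],"dr": [0,0,0],"gripper": 1},
  {"dp": [0.0012,-0.0002,0.001],"dr": [0,0,0],"gripper": 1},
  {"dp": [0,0,0],"dr": [0,0,0],"gripper": 1},
  {"dp": [0,0,0],"dr": [0,0,0],"gripper": 1},
])

```text
time_s: 8.25
tool_pos: [0.4689, -0.2109, 0.1045]
eef_rot: [-3.136, 0.862, 1.669]
wrist_force: [0.6, -3.2, -2.4]
width: 0.0068
gripper_force: 108.7
```

```bash
python3 -c "
from ov import *
print(robot.sense()['wrist_force'],robot.sense()['ft_torque'])
p,Rr=tool_for(-29,35,0);rows_tot(p,Rr)"
```

```text
[ 0.58982433 -3.19968396 -2.44034349] [ 0.61999434 -0.0490404  -0.04043045]
tool-frame shift mm [5.4, -2.1, 7.0] turn [-0.43, -0.4, -0.11]
```

Emit:
carry_out([
  {"dp": [-0.001,0,0.0012],"dr": [0,0,0],"gripper": 1},
  {"dp": [0.0002,0,0.0012],"dr": [0,0,0],"gripper": 1},
  {"dp": [0.0002,0,0.0012],"dr": [0,0,0],"gripper": 1},
  {"dp": [0.0002,0,0.0012],"dr": [0,0,0],"gripper": 1},
  {"dp": [0,0,0],"dr": [0,0,0],"gripper": 1},
  {"dp": [0,0,0],"dr": [0,0,0],"gripper": 1},
])

```text
time_s: 8.85
tool_pos: [0.4698, -0.2131, 0.1023]
eef_rot: [-3.133, 0.858, 1.67]
wrist_force: [1.0, 0.2, -6.1]
width: 0.0069
gripper_force: 108.6
```

```bash
cat >> h.py <<'E'
def st(x=-29,z=35,phi=0):
    s=robot.sense();p,Rr=tool_for(x,z,phi);d=R.from_euler('z',-PR[2]).apply(p-s['tool_pos'])*1e3
    print('t',s['time_s'],'remain press xyz',d.round(1),'turn',np.degrees((E(s['eef_rot']).inv()*Rr).as_rotvec()).round(2),'F press',R.from_euler('z',-PR[2]).apply(s['wrist_force']).round(1),s['ft_torque'].round(2))
E
python3 -c "
from h import *
st()"
```

```text
t 8.85 remain press xyz [-0.5 -2.8 -6.5] turn [-0.57 -0.62 -0.07] F press [-0.1  1.  -6.1] [ 1.46  0.07 -0.02]
```

Emit:
carry_out([
  {"dp": [0.0006,-0.0005,0.0005],"dr": [-0.12,-0.12,0],"gripper": 1},
  {"dp": [0.0006,-0.0005,0.0005],"dr": [-0.12,-0.12,0],"gripper": 1},
  {"dp": [0.0006,-0.0005,0.0005],"dr": [-0.12,-0.12,0],"gripper": 1},
  {"dp": [0.0006,-0.0005,0.0005],"dr": [-0.12,-0.12,0],"gripper": 1},
  {"dp": [0,0,0],"dr": [0,0,0],"gripper": 1},
  {"dp": [0,0,0],"dr": [0,0,0],"gripper": 1},
])

```text
time_s: 9.45
tool_pos: [0.4699, -0.2112, 0.1038]
eef_rot: [-3.136, 0.863, 1.668]
wrist_force: [0.9, -6.3, -4.7]
width: 0.0064
gripper_force: 107.9
```

```bash
python3 -c "
from h import *
st()
s=robot.sense();print(s['joint_positions'])
im=cams.capture('wrist')[:,:,::-1]
g=cv2.cvtColor(im,cv2.COLOR_BGR2HSV)
# columns of plate / back plate transitions on rows 
b=im[:,:,::-1].astype(int)
for r in range(236,280,6):
    L=b[r].sum(1); d=np.abs(np.diff(cv2.GaussianBlur(L.astype(np.float32).reshape(1,-1),(3,1),0)[0])); print(r,[(int(i),int(L[i+2]-L[i-1])) for i in np.where((d>25)&(d>=np.roll(d,1))&(d>=np.roll(d,-1)))[0] if 200<i<440])"
```

```text
t 9.45 remain press xyz [ 1.4 -3.  -8. ] turn [-0.49 -0.34 -0.15] F press [ 6.4  0.3 -4.7] [ 0.41 -0.01 -0.22]
[-0.12208766  0.42915483  2.05344439 -1.22011115  0.91270961  0.70783777]
236 [(224, 238), (330, -137), (332, 77), (408, -217)]
242 [(223, 230), (330, -118), (332, 110), (409, -219)]
248 [(222, 260), (330, -107), (332, 116), (390, -89), (393, 91), (409, -215)]
254 [(222, 263), (330, -102), (332, 101), (410, -264)]
260 [(221, 269), (330, -88), (332, 101), (411, -250)]
266 [(220, 261), (330, -115), (332, 114), (411, -264)]
272 [(220, 262), (330, -114), (332, 111), (392, -85), (394, 52), (412, -258)]
278 [(219, 270), (246, -85), (330, -113), (332, 104), (412, -262)]
```

Joint 4 is at its limit (-1.22), so a fully upright hand isn't reachable in this grasp. I'll go back to about 8° tilt, centre it, seat the strip on the cleat, and let it swing upright on release.

```bash
python3 -c "
from h import *
p,Rr=tool_for(-38,44,8,y=-.8);rows(p,Rr,4)"
```

```text
n 4 mm/row 2.0446041012125824 dr [-0.12, 1.91, -0.05]
[-0.0013, -0.001, -0.0012]
[-0.0013, -0.001, -0.0013]
[-0.0012, -0.001, -0.0013]
[-0.0012, -0.001, -0.0014]
```

Emit:
carry_out([
  {"dp": [-0.0013,-0.001,-0.0012],"dr": [-0.12,1.91,-0.05],"gripper": 1},
  {"dp": [-0.0013,-0.001,-0.0013],"dr": [-0.12,1.91,-0.05],"gripper": 1},
  {"dp": [-0.0012,-0.001,-0.0013],"dr": [-0.12,1.91,-0.05],"gripper": 1},
  {"dp": [-0.0012,-0.001,-0.0014],"dr": [-0.12,1.91,-0.05],"gripper": 1},
  {"dp": [0,0,0],"dr": [0,0,0],"gripper": 1},
  {"dp": [0,0,0],"dr": [0,0,0],"gripper": 1},
])

```text
time_s: 10.1
tool_pos: [0.4675, -0.2103, 0.1114]
eef_rot: [3.138, 0.729, 1.672]
wrist_force: [3.2, 3.0, -1.6]
width: 0.0067
gripper_force: 109.5
```

```bash
cat >> h.py <<'E'
def edges():
    b=cams.capture('wrist').astype(int)
    for r in (242,254,266,272):
        L=cv2.GaussianBlur(b[r].sum(1).astype(np.float32).reshape(1,-1),(3,1),0)[0]; d=np.abs(np.diff(L)); print(r,[(int(i),int(L[i+2]-L[i-1])) for i in np.where((d>14)&(d>=np.roll(d,1))&(d>=np.roll(d,-1)))[0] if 190<i<440])
E
python3 -c "
from h import *
st(-38,44,8);print(robot.sense()['joint_positions'].round(3));edges()"
```

```text
t 10.1 remain press xyz [ 0.8 -0.8 -0.3] turn [ 0.25 -0.02  0.02] F press [-2.7  3.5 -1.6] [ 0.75 -0.38  0.39]
[-0.198  0.341  2.04  -1.044  0.826  0.467]
242 [(228, 197), (329, -95), (332, 95), (390, -107), (406, -133), (424, -41)]
254 [(226, 210), (249, 32), (329, -79), (332, 82), (391, -40), (408, -200), (417, -52)]
266 [(224, 197), (309, -46), (310, -29), (312, 33), (330, -78), (332, 104), (392, -37), (410, -232)]
272 [(224, 219), (309, -42), (312, 33), (330, -76), (332, 100), (392, -69), (395, 40), (410, -224)]
```

```bash
python3 -c "
from h import *
p,Rr=tool_for(-32,43,2.5,y=-1);rows(p,Rr,4)"
```

```text
n 4 mm/row 1.5061325638340242 dr [0.06, -1.38, 0.01]
[0.0006, -0.0004, 0.0013]
[0.0006, -0.0004, 0.0013]
[0.0007, -0.0004, 0.0013]
[0.0007, -0.0004, 0.0013]
```

Emit:
carry_out([
  {"dp": [0,-0.0005,-0.0005],"dr": [0.06,0,0],"gripper": 1},
  {"dp": [0.0006,-0.0005,0.0013],"dr": [0.06,-1.38,0],"gripper": 1},
  {"dp": [0.0006,-0.0005,0.0013],"dr": [0.06,-1.38,0],"gripper": 1},
  {"dp": [0.0007,-0.0005,0.0013],"dr": [0.06,-1.38,0],"gripper": 1},
  {"dp": [0.0007,0,0.0013],"dr": [0,-1.38,0],"gripper": 1},
  {"dp": [0,0,0],"dr": [0,0,0],"gripper": 1},
  {"dp": [0,0,0],"dr": [0,0,0],"gripper": 1},
])

```text
time_s: 10.85
tool_pos: [0.4639, -0.2122, 0.1051]
eef_rot: [-3.135, 0.825, 1.675]
wrist_force: [2.3, -3.2, -3.3]
width: 0.0068
gripper_force: 108.7
```

```bash
python3 -c "
from h import *
st(-32,43,2.5);print(robot.sense()['joint_positions'].round(3));edges()"
```

```text
t 10.85 remain press xyz [0.2 3.  0.8] turn [-0.24 -0.04  0.13] F press [ 3.4  1.9 -3.3] [ 0.51 -0.14  0.06]
[-0.148  0.397  2.065 -1.185  0.878  0.649]
242 [(218, 31), (231, 215), (330, -48), (332, 78), (390, -54), (393, 38), (415, -199), (425, -40), (426, -39)]
254 [(230, 209), (330, -77), (332, 98), (391, -55), (394, 39), (417, -233)]
266 [(228, 233), (330, -73), (332, 91), (392, -40), (394, 22), (418, -244)]
272 [(228, 227), (330, -65), (332, 86), (393, -30), (395, 24), (419, -232)]
```

Emit:
carry_out([
  {"dp": [-0.0004,0.0005,0.0004],"dr": [-0.1,0,0],"gripper": 1},
  {"dp": [-0.0002,0.0006,0.0002],"dr": [-0.1,0,0],"gripper": 1},
  {"dp": [0,0.0003,0],"dr": [0,0,0],"gripper": 1},
  {"dp": [0,0,0],"dr": [0,0,0],"gripper": 1},
  {"dp": [0,0,0],"dr": [0,0,0],"gripper": 1},
])

```text
time_s: 11.4
tool_pos: [0.4649, -0.2126, 0.1047]
eef_rot: [-3.139, 0.824, 1.674]
wrist_force: [-1.4, -0.6, -5.0]
width: 0.0066
gripper_force: 108.8
```

```bash
python3 -c "
from h import *
st(-32,43,2.5);edges()
b=cams.capture('wrist').astype(int)
for r in range(110,200,10):
    m=np.where((b[r,:,2]-b[r,:,0])>45)[0]; m=m[(m>150)&(m<500)]; print(r,m.min() if len(m) else 0,m.max() if len(m) else 0)"
```

```text
t 11.4 remain press xyz [-0.3  2.1  1.2] turn [-0.05 -0.11  0.1 ] F press [ 0.5 -1.5 -5. ] [ 1.06  0.16 -0.36]
242 [(229, 210), (330, -55), (332, 78), (390, -27), (414, -202), (424, -51)]
254 [(228, 221), (248, -36), (250, 31), (330, -77), (332, 92), (415, -242)]
266 [(226, 228), (330, -69), (332, 88), (392, -27), (417, -227)]
272 [(226, 243), (330, -84), (332, 93), (392, -51), (395, 42), (417, -236)]
110 0 0
120 0 0
130 156 487
140 154 493
150 153 495
160 159 490
170 166 482
180 173 475
190 180 467
```

Emit:
carry_out([
  {"dp": [0,0,0],"dr": [0,0,0],"gripper": 0.7},
  {"dp": [0,0,0],"dr": [0,0,0],"gripper": 0.7},
  {"dp": [0,0,0],"dr": [0,0,0],"gripper": 0.7},
  {"dp": [0,0,0],"dr": [0,0,0],"gripper": 0.7},
  {"dp": [0,0,0],"dr": [0,0,0],"gripper": 0.7},
  {"dp": [0,0,0],"dr": [0,0,0],"gripper": 0.7},
])

```text
time_s: 12.1
tool_pos: [0.4655, -0.2127, 0.1051]
eef_rot: [-3.14, 0.824, 1.674]
wrist_force: [-0.0, -0.4, 0.7]
width: 0.0258
gripper_force: 0.0
```

```bash
python3 -c "
from h import *
st(-32,43,2.5);edges()
b=cams.capture('wrist');
cv2.imwrite('pics/w5.png',b[:,:,::-1])
g=b.astype(int).sum(2)
# rows: rib lower front end, plate lower edge
for c in (270,285,321,360,375):
    d=np.abs(np.diff(g[:,c])); print(c,[(int(i),int(g[i+1,c]-g[i,c])) for i in np.where(d>60)[0] if i<300])
a=cv2.imread('pics/w2.png')"
```

```text
t 12.1 remain press xyz [-0.5  1.5  0.7] turn [ 0.01 -0.07  0.1 ] F press [ 0.4 -0.1  0.7] [0.33 0.07 0.  ]
242 [(215, 36), (228, 214), (333, -67), (335, 71), (413, -210), (423, -44)]
254 [(227, 209), (333, -63), (336, 77), (414, -238)]
266 [(225, 231), (313, -31), (333, -68), (336, 82), (391, -32), (393, 33), (416, -232)]
272 [(225, 228), (334, -70), (336, 99), (391, -36), (394, 33), (416, -234)]
270 [(233, 102), (234, 88), (295, -121), (296, -233), (297, -85)]
285 [(233, 92), (234, 99), (284, -76), (285, -117)]
321 [(163, 93), (164, 95)]
360 [(234, 117), (235, 81), (284, -70), (285, -111)]
375 [(234, 140), (235, 100), (295, -109), (296, -224), (297, -106)]
```

```bash
cat > bfit.py <<'E'
from h import *
from scipy.optimize import least_squares
def bfit(save=None,b=None,s=None):
    s=s or robot.sense(); b=cams.capture('wrist') if b is None else b
    if save: cv2.imwrite(save,b[:,:,::-1])
    c=cam('wrist',s['tool_pos'],s['eef_rot']); g=cv2.GaussianBlur(b.astype(np.float32).sum(2),(3,3),0); blue=b[:,:,2].astype(int)-b[:,:,0]
    def bp(P,x,y,z,yaw,phi):
        w=R.from_euler('zy',[yaw,phi],degrees=True).apply(np.atleast_2d(np.array(P,float)))+[x,y,z+PR[3]*1e3]
        return proj(c,R.from_euler('z',PR[2]).apply(w/1e3)+[PR[0],PR[1],0])
    def sub(v,i0,i1):  # strongest gradient with parabola
        d=np.abs(np.gradient(v[i0:i1])); k=int(d.argmax()); k=min(max(k,1),len(d)-2); a,m,e=d[k-1:k+2]; return i0+k+.5*(a-e)/(a-2*m+e+1e-9),m
    p0=[-27.5,0,37,0,0]; obs=[]
    q=bp([(-5,-45,0),(-5,45,0),(-85,0,0),(-5,-45,20),(-5,45,20),(-85,-4,8),(-85,4,8)],*p0); 
    for y in (-38,-30,-22,22,30,38):
        u,v=bp([(-5,y,0)],*p0)[0]; r,m=sub(g[:,int(round(u))],int(v)-12,int(v)+12); obs.append(('v',y,int(round(u)),r,m))
    u,v=q[2]; r,m=sub(g[:,int(round(u))+2],int(v)-14,int(v)+14); obs.append(('r',0,int(round(u)),r,m))
    # rib sides near front-bottom: rib vs blue foot
    for dz in (8,14,20):
        u,v=bp([(-85,0,dz)],*p0)[0]; row=blue[int(round(v))]>40; i=int(round(u))+2
        j=i
        while j<639 and not row[j]: j+=1
        k=i
        while k>0 and not row[k]: k-=1
        obs.append(('c',dz,int(round(v)),(j+k)/2,j-k))
    for o in obs: print(o[0],o[1],o[2],round(o[3],1),round(float(o[4])))
    def res(p):
        o=[]
        for t,a,u,r,m in obs:
            if t=='v':
                e=bp([(-5,-45,0),(-5,45,0)],*p); o.append(np.interp(u,e[:,0],e[:,1])-r)
            elif t=='r': o.append(bp([(-85,0,0)],*p)[0][1]-r)
            else: o.append(bp([(-85,0,a)],*p)[0][0]-r)
        return np.r_[o,.3*(p[0]+27.5),.2*p[4]]
    f=least_squares(res,p0,loss='soft_l1',x_scale=[1,1,1,1,1]);print('bracket x,y,z(rel),yaw,tilt',f.x.round(1),f.fun.round(1).tolist())
if __name__=='__main__': bfit()
E
python3 bfit.py
```

```text
v -38 265 234.0 78
v -30 277 234.2 70
v -22 289 234.5 69
v 22 356 234.9 79
v 30 368 234.9 81
v 38 380 234.9 82
r 0 323 164.0 71
c 8 175 325.5 19
c 14 187 325.5 19
c 20 199 325.5 19
bracket x,y,z(rel),yaw,tilt [-27.5  -0.5  39.   -1.    0. ] [0.1, 0.1, -0.2, -0.0, -0.0, 0.1, -0.0, -0.1, -0.0, 0.1, 0.0, 0.0]
```

The bracket is released and fits the home pose: tilt 0, y about -0.5 mm, x -27.5, h ≈ 15.8 mm, which agrees with the contact heights. Backing out and rechecking from further back.

Emit:
carry_out([
  {"dp": [0,0,0],"dr": [0,0,0],"gripper": 0.3},
  {"dp": [0,0,0],"dr": [0,0,0],"gripper": 0.3},
  {"dp": [0,0,-0.01],"dr": [0,0,0],"gripper": 0.3},
  {"dp": [0,0,-0.02],"dr": [0,0,0],"gripper": 0.3},
  {"dp": [0,0,-0.03],"dr": [0,0,0],"gripper": 0.3},
  {"dp": [0,0,-0.03],"dr": [0,0,0],"gripper": 0.3},
  {"dp": [0,0,0],"dr": [0,0,0],"gripper": 0.3},
  {"dp": [0,0,0],"dr": [0,0,0],"gripper": 0.3},
  {"dp": [0,0,0],"dr": [0,0,0],"gripper": 0.3},
])

```text
time_s: 13.15
tool_pos: [0.4583, -0.1472, 0.1656]
eef_rot: [-3.138, 0.824, 1.675]
wrist_force: [0.3, -0.3, -0.2]
width: 0.0599
gripper_force: 0.0
```

Run:
```python
from bfit import *
s=robot.sense(); b=cams.capture('wrist'); print(s['time_s'],s['tool_pos'],s['eef_rot'],s['wrist_force'].round(1))
np.savez('v3.npz',b=b,p=s['tool_pos'],r=s['eef_rot'])
bfit('pics/w6.png',b,s)
g=cv2.GaussianBlur(b.astype(np.float32).sum(2),(3,1),0)
c=cam('wrist',s['tool_pos'],s['eef_rot'])
q=proj(c,R.from_euler('z',PR[2]).apply(np.array([(0,-70,70),(0,70,70),(0,-70,120),(0,70,120),(-32.5,-45,100),(-32.5,45,100)])/1e3)+[PR[0],PR[1],0]);print(q.round(1).tolist())
for r in range(int(q[0,1])-6,int(q[2,1])+30,8):
    L=g[r]; d=np.abs(np.diff(L)); print(r,[(int(i),int(L[i+2]-L[i-1])) for i in np.where((d>18)&(d>=np.roll(d,1))&(d>=np.roll(d,-1)))[0] if 210<i<430])
```

```text
13.15 [ 0.45827497 -0.14716645  0.16556036] [-3.13805979  0.82398832  1.67518286] [ 0.3 -0.3 -0.2]
v -38 281 201.4 69
v -30 290 201.7 82
v -22 299 201.9 92
v 22 347 202.0 88
v 30 356 202.0 87
v 38 365 201.9 80
r 0 324 146.4 61
c 8 153 324.5 13
c 14 161 324.5 13
c 20 168 324.5 13
bracket x,y,z(rel),yaw,tilt [-27.5   0.1  38.9  -0.3   0.1] [0.2, -0.0, -0.2, -0.1, -0.1, 0.1, -0.0, -0.0, -0.0, 0.0, 0.0, 0.0]
[[250.8, 235.2], [394.9, 235.5], [246.2, 285.6], [399.5, 285.9], [270.1, 252.8], [376.0, 253.0]]
229 [(250, 208), (329, -36), (331, 35), (372, -43), (393, -211)]
237 [(249, 216), (271, -39), (331, 33), (393, -222)]
245 [(249, 227), (329, -39), (332, 53), (373, -37), (394, -241)]
253 [(248, 253), (316, -38), (330, -39), (332, 74), (395, -241)]
261 [(247, 235), (316, -55), (330, -35), (332, 65), (395, -226)]
269 [(246, 231), (266, -69), (269, 34), (316, -52), (329, -26), (331, 71), (396, -243)]
277 [(246, 247), (265, -145), (268, 120), (330, 57), (376, -124), (378, 130), (397, -239)]
285 [(245, 263), (264, -174), (267, 186), (329, 51), (377, -165), (380, 181), (398, -247)]
293 [(216, -49), (226, -46), (235, -53), (249, -174), (255, 401), (261, -152), (266, 138), (327, 37), (377, -197), (383, 174), (387, -383), (393, 170)]
301 [(226, -63), (233, -205), (245, -184), (255, 393), (380, -29), (382, 32), (386, -371), (397, 171), (408, 61)]
309 [(218, -421), (229, 170), (242, -189), (256, 401), (386, -355), (400, 174), (412, -165), (424, 262)]
```

Second view: bracket at y +0.1, yaw -0.3°, tilt 0.1°; back plate centre within about 1.2 mm. Bracket is home with h ≈ 15.7 mm. Next is the lever.

```bash
sed -i 's/\.0118\])/.0155])/' h.py
python3 - <<'E'
from h import *
q=R.from_euler('z',PR[2]); W=lambda x,y,z:q.apply(np.array([x,y,z])/1e3)+[PR[0],PR[1],0]
V=Rt(PR[2],0); h=15.5
a=W(-235,10,415);b=W(-195,113,375)
rows(a,V,8); rows(b,V,4,a,V)
for t in np.linspace(.26,-.54,9): print(round(t,2),-50-150*np.cos(t), 280+h+9+150*np.sin(t))
E
```

```text
n 8 mm/row 33.267444301716 dr [-0.02, 5.9, 0.01]
[-0.0151, 0.0014, -0.0296]
[-0.012, 0.0015, -0.031]
[-0.0088, 0.0015, -0.0321]
[-0.0054, 0.0015, -0.0328]
[-0.002, 0.0015, -0.0332]
[0.0014, 0.0015, -0.0332]
[0.0048, 0.0015, -0.0329]
[0.0082, 0.0015, -0.0322]
n 4 mm/row 29.377925386248766 dr [0.0, 0.0, 0.0]
[-0.01, 0.0258, 0.01]
[-0.01, 0.0258, 0.01]
[-0.01, 0.0258, 0.01]
[-0.01, 0.0258, 0.01]
0.26 -194.95849672017698 343.06208278382326
0.16 -198.08409250634404 328.39773099213687
0.06 -199.73008099028064 313.49460097191667
-0.04 -199.88001599914668 298.5015998720049
-0.14 -198.53239943189556 283.5685328033645
-0.24 -195.70069622780446 268.8446060359298
-0.34 -191.41319982925194 254.47693617887782
-0.44 -185.7127494829945 240.60908024010004
-0.54 -178.65630220457362 227.379601252033
```

Emit:
carry_out([
  {"dp": [-0.0151,0.0014,-0.0296],"dr": [0,5.9,0],"gripper": 0.3},
  {"dp": [-0.012,0.0015,-0.031],"dr": [0,5.9,0],"gripper": 0.3},
  {"dp": [-0.0088,0.0015,-0.0321],"dr": [0,5.9,0],"gripper": 1},
  {"dp": [-0.0054,0.0015,-0.0328],"dr": [0,5.9,0],"gripper": 1},
  {"dp": [-0.002,0.0015,-0.0332],"dr": [0,5.9,0],"gripper": 1},
  {"dp": [0.0014,0.0015,-0.0332],"dr": [0,5.9,0],"gripper": 1},
  {"dp": [0.0048,0.0015,-0.0329],"dr": [0,5.9,0],"gripper": 1},
  {"dp": [0.0082,0.0015,-0.0322],"dr": [0,5.9,0],"gripper": 1},
  {"dp": [0,0,0],"dr": [0,0,0],"gripper": 1},
  {"dp": [0,0,0],"dr": [0,0,0],"gripper": 1},
])

```text
time_s: 14.2
tool_pos: [0.4616, -0.0561, 0.4149]
eef_rot: [-3.139, 0.001, 1.67]
wrist_force: [0.1, -0.8, -0.2]
width: 0.0002
gripper_force: 0.0
```

```bash
cat >> h.py <<'E'
def pp():
    s=robot.sense();q=R.from_euler('z',-PR[2]);print('t',s['time_s'],'TCP in press mm',(q.apply(s['tool_pos']-[PR[0],PR[1],0])*1e3).round(1),'F',q.apply(s['wrist_force']).round(1),'turn',np.degrees((E(s['eef_rot']).inv()*Rt(PR[2],0)).as_rotvec()).round(1),s['width'],s['joint_positions'].round(2))
E
python3 -c "
from h import *
pp();q=R.from_euler('z',PR[2]);rows(q.apply([-.195,.113,.375])+[PR[0],PR[1],0],Rt(PR[2],0),4)"
```

```text
t 14.2 TCP in press mm [-234.    10.4  414.9] F [ 0.8  0.  -0.2] turn [-0.1  0.1 -0.1] 0.00020723840268672023 [-0.36  0.04  1.36 -0.    1.74 -0.46]
n 4 mm/row 29.191768369615428 dr [-0.04, 0.02, -0.03]
[-0.0097, 0.0257, 0.0099]
[-0.0097, 0.0257, 0.0099]
[-0.0097, 0.0257, 0.01]
[-0.0097, 0.0256, 0.01]
```

Emit:
carry_out([
  {"dp": [-0.0097,0.0257,0.0099],"dr": [0,0,0],"gripper": 1},
  {"dp": [-0.0097,0.0257,0.0099],"dr": [0,0,0],"gripper": 1},
  {"dp": [-0.0097,0.0257,0.01],"dr": [0,0,0],"gripper": 1},
  {"dp": [-0.0097,0.0256,0.01],"dr": [0,0,0],"gripper": 1},
  {"dp": [0,0,0.01],"dr": [0,0,0],"gripper": 1},
  {"dp": [0,0,0.01],"dr": [0,0,0],"gripper": 1},
  {"dp": [0,0,0.006],"dr": [0,0,0],"gripper": 1},
  {"dp": [0,0,0.006],"dr": [0,0,0],"gripper": 1},
  {"dp": [0.001,0,0.006],"dr": [0,0,0],"gripper": 1},
  {"dp": [0,0,0],"dr": [0,0,0],"gripper": 1},
])

```text
time_s: 15.2
tool_pos: [0.567, -0.0814, 0.3378]
eef_rot: [-3.14, 0.0, 1.673]
wrist_force: [-1.4, 0.1, 1.8]
width: 0.0003
gripper_force: 1.0
```

```bash
python3 -c "
from h import *
pp()"
```

```text
t 15.2 TCP in press mm [-198.3  112.7  337.8] F [-0.2 -1.4  1.8] turn [-0.1  0.   0.1] 0.000288095886794419 [-0.34  0.25  1.28 -0.    1.6  -0.44]
```

Emit:
carry_out([
  {"dp": [0,0,0.0094],"dr": [0,0,0],"gripper": 1},
  {"dp": [0.0007,0,0.0075],"dr": [0,0,0],"gripper": 1},
  {"dp": [0.0007,0,0.0075],"dr": [0,0,0],"gripper": 1},
  {"dp": [0,0,0.0075],"dr": [0,0,0],"gripper": 1},
  {"dp": [0,0,0.0075],"dr": [0,0,0],"gripper": 1},
  {"dp": [-0.0014,0,0.0149],"dr": [0,0,0],"gripper": 1},
  {"dp": [-0.0028,0,0.0147],"dr": [0,0,0],"gripper": 1},
  {"dp": [-0.0043,0,0.0143],"dr": [0,0,0],"gripper": 1},
  {"dp": [-0.0057,0,0.0139],"dr": [0,0,0],"gripper": 1},
  {"dp": [-0.003,0,0.006],"dr": [0,0,0],"gripper": 1},
  {"dp": [0,0,0],"dr": [0,0,0],"gripper": 1},
  {"dp": [0,0,0],"dr": [0,0,0],"gripper": 1},
])

```text
time_s: 16.4
tool_pos: [0.5687, -0.0976, 0.2349]
eef_rot: [-3.14, 0.0, 1.672]
wrist_force: [-2.1, 1.7, 3.2]
width: 0.0001
gripper_force: 1.9
```

```bash
python3 -c "
from h import *
pp()"
```

```text
t 16.4 TCP in press mm [-181.9  112.8  234.9] F [-1.9 -1.9  3.2] turn [-0.1  0.   0. ] 9.902508375730487e-05 [-0.36  0.31  1.46 -0.    1.38 -0.46]
```

Emit:
carry_out([
  {"dp": [-0.002,0,0.004],"dr": [0,0,0],"gripper": 1},
  {"dp": [-0.002,0,0.004],"dr": [0,0,0],"gripper": 1},
  {"dp": [0,0,0.003],"dr": [0,0,0],"gripper": 1},
  {"dp": [0,0,0],"dr": [0,0,0],"gripper": 1},
  {"dp": [0,0,0],"dr": [0,0,0],"gripper": 1},
])

```text
time_s: 16.9
tool_pos: [0.5697, -0.1026, 0.225]
eef_rot: [3.141, 0.003, 1.672]
wrist_force: [-3.4, -0.6, 9.8]
width: -0.0002
gripper_force: 4.9
```

```bash
python3 -c "
from h import *
pp()"
```

```text
t 16.9 TCP in press mm [-176.9  113.2  225. ] F [ 0.3 -3.5  9.8] turn [0.  0.2 0. ] -0.00016249864970642022 [-0.37  0.31  1.47 -0.    1.35 -0.47]
```

Emit:
carry_out([
  {"dp": [0,0,0.003],"dr": [0,0,0],"gripper": 1},
  {"dp": [0,0,0.002],"dr": [0,0,0],"gripper": 1},
  {"dp": [0,0,0],"dr": [0,0,0],"gripper": 1},
  {"dp": [0,0,0],"dr": [0,0,0],"gripper": 1},
  {"dp": [0,0,0],"dr": [0,0,0],"gripper": 1},
])

```text
time_s: 17.4
tool_pos: [0.5699, -0.1029, 0.2242]
eef_rot: [3.138, 0.005, 1.673]
wrist_force: [-11.1, 1.4, 30.6]
width: -0.0003
gripper_force: 15.3
```

```bash
python3 -c "
from h import *
pp()"
```

```text
t 17.4 TCP in press mm [-176.6  113.4  224.2] F [ -2.5 -10.9  30.6] turn [0.2 0.3 0.1] -0.00030600628288749603 [-0.37  0.31  1.48 -0.    1.34 -0.47]
```

Lever is hard against its stop (30 N, stalled at z 224 mm). Easing it back up, then rechecking the bracket height against the cleat.

Emit:
carry_out([
  {"dp": [0,0,-0.006],"dr": [0,0,0],"gripper": 1},
  {"dp": [0.004,0,-0.008],"dr": [0,0,0],"gripper": 1},
  {"dp": [0.0057,0,-0.0139],"dr": [0,0,0],"gripper": 1},
  {"dp": [0.0043,0,-0.0143],"dr": [0,0,0],"gripper": 1},
  {"dp": [0.0028,0,-0.0147],"dr": [0,0,0],"gripper": 1},
  {"dp": [0.0014,0,-0.0149],"dr": [0,0,0],"gripper": 1},
  {"dp": [0,0,-0.015],"dr": [0,0,0],"gripper": 1},
  {"dp": [0,0,-0.015],"dr": [0,0,0],"gripper": 1},
  {"dp": [0,0,-0.012],"dr": [0,0,0],"gripper": 1},
  {"dp": [0,0,-0.005],"dr": [0,0,0],"gripper": 1},
  {"dp": [0,0,0],"dr": [0,0,0],"gripper": 1},
])

```text
time_s: 18.5
tool_pos: [0.568, -0.0831, 0.338]
eef_rot: [-3.141, 0.0, 1.673]
wrist_force: [2.1, 1.1, 2.0]
width: -0.0002
gripper_force: 1.0
```

Run:
```python
from h import *
pp()
v=np.load('v3.npz'); b=v['b'].astype(int).sum(2)//3
c=cam('wrist',v['p'],v['r'])
q=R.from_euler('z',PR[2])
for h in (8,12,16): 
    P=np.array([(-26,-50,124+h),(-26,50,124+h),(-29,-50,121.4+h),(-29,50,121.4+h),(-2,-50,95+h),(-32.5,-45,90+h),(-27.5,45,90+h)])
    print(h,proj(c,q.apply(P/1e3)+[PR[0],PR[1],0]).round(1).tolist())
print('cols 256-274'); 
for r in range(258,320,2): print(r,b[r,256:275].tolist(),'|',b[r,370:388].tolist())
```

```text
t 18.5 TCP in press mm [-196.4  113.5  338. ] F [-0.8  2.2  2. ] turn [-0.   0.   0.1] -0.00017485803988101934 [-0.34  0.26  1.28 -0.    1.6  -0.44]
8 [[262.5, 291.6], [383.0, 291.9], [262.2, 287.7], [383.4, 287.9], [268.8, 267.0], [270.0, 250.5], [374.8, 252.7]]
12 [[262.2, 296.4], [383.4, 296.6], [261.8, 292.4], [383.8, 292.7], [268.5, 271.2], [269.7, 254.9], [375.1, 257.1]]
16 [[261.8, 301.2], [383.7, 301.5], [261.5, 297.3], [384.1, 297.5], [268.2, 275.4], [269.4, 259.4], [375.3, 261.5]]
cols 256-274
258 [176, 174, 173, 177, 178, 177, 177, 174, 175, 176, 177, 179, 180, 173, 167, 167, 167, 165, 166] | [171, 173, 173, 172, 169, 162, 148, 169, 170, 168, 170, 172, 172, 171, 171, 174, 173, 174]
260 [175, 174, 175, 178, 178, 178, 179, 174, 176, 176, 179, 178, 177, 167, 168, 169, 168, 165, 166] | [171, 173, 175, 171, 170, 167, 159, 171, 170, 168, 170, 170, 171, 172, 174, 172, 173, 173]
262 [175, 175, 176, 178, 177, 178, 178, 175, 175, 179, 178, 179, 180, 172, 169, 168, 166, 166, 165] | [172, 171, 174, 172, 171, 165, 147, 169, 170, 170, 170, 171, 171, 171, 173, 173, 174, 174]
264 [177, 17
[... 4666 characters left out ...]
 179, 176, 172, 177, 181, 183, 180, 179] | [173, 175, 176, 177, 177, 175, 175, 176, 178, 178, 175, 173, 172, 171, 171, 159, 99, 45]
314 [51, 116, 177, 180, 179, 180, 183, 182, 183, 184, 183, 179, 175, 174, 179, 181, 181, 182, 175] | [174, 175, 175, 177, 176, 175, 176, 177, 177, 178, 176, 173, 174, 172, 173, 154, 80, 37]
316 [40, 105, 177, 182, 180, 181, 183, 180, 184, 185, 183, 177, 175, 175, 180, 181, 183, 181, 178] | [174, 174, 176, 178, 177, 174, 174, 176, 178, 179, 177, 174, 172, 172, 170, 156, 80, 37]
318 [30, 95, 175, 181, 178, 181, 183, 181, 183, 183, 183, 178, 176, 176, 180, 181, 182, 182, 176] | [174, 175, 176, 178, 176, 175, 174, 176, 178, 178, 176, 174, 173, 173, 170, 154, 63, 30]
```

Run:
```python
from h import *
v=np.load('v3.npz'); c=cam('wrist',v['p'],v['r']); q=R.from_euler('z',PR[2])
pr=lambda P: proj(c,q.apply(np.array(P,float)/1e3)+[PR[0],PR[1],0])[:,1].round(1).tolist()
for h in (12,13,16): print(h,'cleat out/in',pr([(-29,-48,121.4+h),(-26,-48,124+h)]),'home bar bottom/top, plate bottom, rib front bottom',pr([(-43,-40,124+h),(-43,-40,130+h),(-32,0,35+h),(-112,0,35+h)]))
for x in(-27.5,-30): print(x,'bracket at 50.7:',pr([(x-16,-40,139.7),(x-16,-40,145.7),(x-5,0,50.7),(x-85,0,50.7)]))
p=q.apply([-.235,.113,.415])+[PR[0],PR[1],0]; a=q.apply([-.235,.010,.415])+[PR[0],PR[1],0]
rows(a,Rt(PR[2],0),5)
rows(v['p'],E(v['r']),8,a,Rt(PR[2],0))
```

```text
12 cleat out/in [292.4, 296.4] home bar bottom/top, plate bottom, rib front bottom [291.5, 299.1, 198.4, 142.2]
13 cleat out/in [293.6, 297.6] home bar bottom/top, plate bottom, rib front bottom [292.7, 300.4, 199.3, 143.4]
16 cleat out/in [297.3, 301.3] home bar bottom/top, plate bottom, rib front bottom [296.6, 304.3, 202.2, 146.9]
-27.5 bracket at 50.7: [296.0, 303.8, 201.7, 146.1]
-30 bracket at 50.7: [295.3, 303.1, 200.3, 143.8]
n 5 mm/row 26.93264223552346 dr [-0.0, 0.01, 0.01]
[0.0077, -0.0207, -0.0154]
[0.0077, -0.0207, -0.0154]
[0.0077, -0.0207, -0.0154]
[0.0077, -0.0207, -0.0154]
[0.0077, -0.0207, -0.0154]
n 8 mm/row 33.23412089399365 dr [0.01, -5.9, -0.01]
[-0.0114, -0.0015, 0.0312]
[-0.0081, -0.0015, 0.0322]
[-0.0048, -0.0015, 0.0329]
[-0.0014, -0.0015, 0.0332]
[0.002, -0.0015, 0.0331]
[0.0054, -0.0015, 0.0328]
[0.0088, -0.0015, 0.032]
[0.012, -0.0015, 0.031]
```

The cleat edge row (293.5) gives h ≈ 12.5 mm, which the lever stop supports (12.3). That puts the bracket about 3 mm above home before the press. I'll return to the same view and remeasure.

Emit:
carry_out([
  {"dp": [0,0,-0.03],"dr": [0,0,0],"gripper": 1},
  {"dp": [0.01,-0.02,-0.03],"dr": [0,0,0],"gripper": 1},
  {"dp": [0.01,-0.03,-0.017],"dr": [0,0,0],"gripper": 1},
  {"dp": [0.01,-0.03,0],"dr": [0,0,0],"gripper": 1},
  {"dp": [0.0085,-0.0235,0],"dr": [0,0,0],"gripper": 1},
  {"dp": [0,0,0],"dr": [0,0,0],"gripper": 1},
])

```text
time_s: 19.1
tool_pos: [0.4583, -0.0543, 0.4146]
eef_rot: [-3.139, -0.0, 1.673]
wrist_force: [1.0, -0.5, -0.4]
width: -0.0
gripper_force: 0.0
```

Emit:
carry_out([
  {"dp": [-0.0114,-0.0015,0.0312],"dr": [0,-5.9,0],"gripper": 1},
  {"dp": [-0.0081,-0.0015,0.0322],"dr": [0,-5.9,0],"gripper": 1},
  {"dp": [-0.0048,-0.0015,0.0329],"dr": [0,-5.9,0],"gripper": 1},
  {"dp": [-0.0014,-0.0015,0.0332],"dr": [0,-5.9,0],"gripper": 1},
  {"dp": [0.002,-0.0015,0.0331],"dr": [0,-5.9,0],"gripper": 1},
  {"dp": [0.0054,-0.0015,0.0328],"dr": [0,-5.9,0],"gripper": 0.3},
  {"dp": [0.0088,-0.0015,0.032],"dr": [0,-5.9,0],"gripper": 0.3},
  {"dp": [0,0,0],"dr": [0,-5.9,0],"gripper": 0.3},
  {"dp": [0,0,0],"dr": [0,0,0],"gripper": 0.3},
  {"dp": [0,0,0],"dr": [0,0,0],"gripper": 0.3},
])

```text
time_s: 20.1
tool_pos: [0.4586, -0.1354, 0.1951]
eef_rot: [-3.136, 0.822, 1.679]
wrist_force: [0.6, 0.1, 0.1]
width: 0.0599
gripper_force: 0.0
```

```bash
cat > meas.py <<'E'
from h import *
from scipy.optimize import least_squares
# joint fit: press (x,y const yaw) cleat+bracket bar/plate/rib rows
def grab(fn):
    s=robot.sense(); b=cams.capture('wrist'); np.savez(fn,b=b,p=s['tool_pos'],r=s['eef_rot']); print(s['time_s'],s['tool_pos'],s['eef_rot'],s['wrist_force'].round(1))
def colprof(fn,cols,r0,r1,th=6):
    v=np.load(fn); g=v['b'].astype(float).sum(2)/3; p=g[:,cols[0]:cols[1]].mean(1); d=np.gradient(p)
    k=[(i,round(d[i],1)) for i in range(r0,r1) if abs(d[i])>th and abs(d[i])>=abs(d[i-1]) and abs(d[i])>=abs(d[i+1])]
    return k
if __name__=='__main__':
    import sys
    for fn in sys.argv[1:]:
        v=np.load(fn); c=cam('wrist',v['p'],v['r']); q=R.from_euler('z',PR[2]); pr=lambda P: proj(c,q.apply(np.array(P,float)/1e3)+[PR[0],PR[1],0]).round(1).tolist()
        print(fn,'model home h=12.5:',pr([(-32,-40,47.5),(-32,-40,136.5),(-43,-40,136.5),(-43,-40,142.5),(-29,-48,133.9),(-26,-48,136.5)]))
        for cols in((272,280),(366,374),(262,266),(379,383)): print(cols,colprof(fn,cols,180,320))
E
python3 - <<'E'
from meas import *
grab('v4.npz')
E
python3 meas.py v3.npz v4.npz; python3 -c "
from bfit import *
v=np.load('v4.npz');bfit(None,v['b'],{'tool_pos':v['p'],'eef_rot':v['r']})"
```

```text
20.1 [ 0.45857752 -0.13539105  0.19513653] [-3.13552559  0.82171999  1.67884939] [0.6 0.1 0.1]
v3.npz model home h=12.5: [[279.2, 198.9], [273.6, 295.5], [271.8, 292.2], [271.3, 299.9], [264.4, 293.2], [264.8, 297.1]]
(272, 280) [(201, np.float64(24.0)), (295, np.float64(-6.8)), (298, np.float64(7.8)), (304, np.float64(-6.0))]
(366, 374) [(202, np.float64(23.7)), (206, np.float64(8.2)), (297, np.float64(7.3))]
(262, 266) [(205, np.float64(41.0)), (294, np.float64(31.3)), (298, np.float64(-6.9))]
(379, 383) [(206, np.float64(35.2)), (294, np.float64(31.7))]
v4.npz model home h=12.5: [[280.6, 178.5], [275.4, 265.3], [273.8, 261.2], [273.4, 268.0], [266.9, 263.5], [267.2, 267.4]]
(272, 280) [(181, np.float64(21.4)), (186, np.float64(11.1)), (263, np.float64(-7.0)), (265, np.float64(8.8))]
(366, 374) [(182, np.float64(8.3)), (187, np.float64(20.2)), (266, np.float64(15.5))]
(262, 266) [(186, np.float64(40.0)), (264, np.float64(7.9))]
(379, 383) [(187, np.float64(25.2))]
v -38 282 181.0 80
v -30 291 180.9 82
v -22 299 180.9 87
v 22 344 181.6 68
v 30 352 181.8 74
v 38 361 181.9 79
r 0 322 125.0 52
c 8 135 323.0 12
c 14 141 323.0 12
c 20 148 323.0 12
bracket x,y,z(rel),yaw,tilt [-27.5  -0.4  35.3  -1.    0.2] [-0.1, 0.0, 0.2, 0.0, -0.1, -0.0, -0.0, 0.0, 0.0, -0.0, 0.0, 0.0]
```

Bracket unchanged by the stroke, but bar and plate edges still read 2–3 mm above the home rows. I'll regrip at a smaller tilt and press it gently along the cleat slope to test whether it's fully seated.

Run:
```python
from h import *
q=R.from_euler('z',PR[2]); Rg=Rt(PR[2],44); z=Rg.as_matrix()[:,2]
t=q.apply([-.0773,-.0006,.0963])+[PR[0],PR[1],0]; a=t-.09*z
rows(a,Rg,3); rows(t,Rg,4,a,Rg)
```

```text
n 3 mm/row 12.778739156144061 dr [0.01, 1.03, 0.04]
[0.0052, -0.0001, 0.0117]
[0.0049, -0.0002, 0.0118]
[0.0047, -0.0002, 0.0119]
n 4 mm/row 22.499999999999996 dr [0.0, 0.0, 0.0]
[0.0, -0.0, 0.0225]
[0.0, -0.0, 0.0225]
[0.0, -0.0, 0.0225]
[0.0, -0.0, 0.0225]
```

Emit:
carry_out([
  {"dp": [0.0052,-0.0001,0.0117],"dr": [0,1.03,0],"gripper": 0.3},
  {"dp": [0.0049,-0.0002,0.0118],"dr": [0,1.03,0],"gripper": 0.3},
  {"dp": [0.0047,-0.0002,0.0119],"dr": [0,1.03,0],"gripper": 0.3},
  {"dp": [0,0,0.0225],"dr": [0,0,0],"gripper": 0.3},
  {"dp": [0,0,0.0225],"dr": [0,0,0],"gripper": 0.3},
  {"dp": [0,0,0.0225],"dr": [0,0,0],"gripper": 0.3},
  {"dp": [0,0,0.0225],"dr": [0,0,0],"gripper": 0.3},
  {"dp": [0,0,0],"dr": [0,0,0],"gripper": 0.3},
  {"dp": [0,0,0],"dr": [0,0,0],"gripper": 0.3},
], force=40)

```text
time_s: 21.05
tool_pos: [0.466, -0.2147, 0.0976]
eef_rot: [3.141, 0.77, 1.67]
wrist_force: [0.0, 0.3, -0.4]
width: 0.0594
gripper_force: 0.0
```

```bash
cat >> h.py <<'E'
def pq(th):
    s=robot.sense();q=R.from_euler('z',-PR[2]);print('t',s['time_s'],'TCP in press mm',(q.apply(s['tool_pos']-[PR[0],PR[1],0])*1e3).round(1),'F',q.apply(s['wrist_force']).round(1),'turn',np.degrees((E(s['eef_rot']).inv()*Rt(PR[2],th)).as_rotvec()).round(1),'w',round(s['width'],4),'j4',s['joint_positions'][3].round(3))
E
python3 -c "
from h import *
pq(44)
from bfit import bfit
bfit()"
```

```text
t 21.05 TCP in press mm [-75.8  -1.1  97.6] F [-0.3  0.1 -0.4] turn [-0.   0.1 -0.1] w 0.0594 j4 -1.135
v -38 263 248.8 78
v -30 276 248.8 76
v -22 288 248.8 80
v 22 356 248.9 79
v 30 368 249.0 81
v 38 381 248.9 82
r 0 322 175.3 66
c 8 194 324.0 20
c 14 206 324.0 20
c 20 218 324.0 20
bracket x,y,z(rel),yaw,tilt [-27.5   0.1  35.4  -0.4  -0. ] [0.0, -0.0, -0.0, -0.0, -0.0, 0.0, 0.0, -0.1, -0.0, 0.1, -0.0, -0.0]
```

Emit:
carry_out([
  {"dp": [0,0,0],"dr": [0,0,0],"gripper": 1},
  {"dp": [0,0,0],"dr": [0,0,0],"gripper": 1},
  {"dp": [0,0,0],"dr": [0,0,0],"gripper": 1},
  {"dp": [0,0,0],"dr": [0,0,0],"gripper": 1},
  {"dp": [0,0,0],"dr": [0,0,0],"gripper": 1},
  {"dp": [0,0,0.002],"dr": [0,0,0],"gripper": 1},
  {"dp": [0,0,0.002],"dr": [0,0,0],"gripper": 1},
  {"dp": [0,0,0],"dr": [0,0,0],"gripper": 1},
  {"dp": [0,0,0],"dr": [0,0,0],"gripper": 1},
], force=60)

```text
time_s: 22.0
tool_pos: [0.4666, -0.2136, 0.0966]
eef_rot: [3.136, 0.771, 1.67]
wrist_force: [-10.3, 39.2, 36.8]
width: 0.0072
gripper_force: 65.8
```

```bash
python3 -c "
from h import *
pq(44)
from bfit import bfit
bfit()"
```

```text
t 22.0 TCP in press mm [-76.8  -0.5  96.6] F [-40.1  -6.3  36.8] turn [ 0.3  0.2 -0.1] w 0.0072 j4 -1.143
v -38 262 250.7 77
v -30 274 250.8 75
v -22 287 250.8 80
v 22 354 250.9 82
v 30 367 250.9 82
v 38 379 250.9 82
r 0 321 178.7 70
c 8 197 322.0 20
c 14 209 322.0 20
c 20 222 322.0 20
bracket x,y,z(rel),yaw,tilt [-27.5  -0.5  35.4  -0.7   0. ] [0.1, -0.0, -0.0, -0.0, -0.0, 0.0, -0.0, -0.1, -0.0, 0.1, 0.0, 0.0]
```

It holds rigidly under ~50 N along the slope, so it's seated or jammed. To settle h, I'll release, back out, and touch the flat top of the head block (z = 330 + h).

Emit:
carry_out([
  {"dp": [0,0,-0.002],"dr": [0,0,0],"gripper": 1},
  {"dp": [0,0,-0.002],"dr": [0,0,0],"gripper": 1},
  {"dp": [0,0,0],"dr": [0,0,0],"gripper": 0.3},
  {"dp": [0,0,0],"dr": [0,0,0],"gripper": 0.3},
  {"dp": [0,0,0],"dr": [0,0,0],"gripper": 0.3},
  {"dp": [0,0,0],"dr": [0,0,0],"gripper": 0.3},
  {"dp": [0,0,-0.02],"dr": [0,0,0],"gripper": 0.3},
  {"dp": [0,0,-0.035],"dr": [0,0,0],"gripper": 0.3},
  {"dp": [0,0,-0.04],"dr": [0,0,0],"gripper": 0.3},
])

```text
time_s: 22.95
tool_pos: [0.4578, -0.1477, 0.1644]
eef_rot: [-3.136, 0.769, 1.675]
wrist_force: [1.3, -0.3, 0.4]
width: 0.0599
gripper_force: 0.0
```

Run:
```python
from h import *
pq(44)
from bfit import bfit
bfit()
q=R.from_euler('z',PR[2]); V=Rt(PR[2],0); W=lambda x,y,z:q.apply(np.array([x,y,z])/1e3)+[PR[0],PR[1],0]
a=W(-220,0,415); rows(a,V,8); rows(W(-60,0,375),V,4,a,V)
```

```text
t 22.95 TCP in press mm [-143.3   -2.6  164.4] F [0.5 1.3 0.4] turn [-0.2  0.1  0.1] w 0.0599 j4 -0.947
v -38 282 210.9 78
v -30 291 211.3 71
v -22 300 211.5 71
v 22 348 211.8 78
v 30 357 211.9 80
v 38 366 212.1 77
r 0 325 155.0 75
c 8 166 325.5 13
c 14 173 325.5 13
c 20 180 325.5 13
bracket x,y,z(rel),yaw,tilt [-27.5  -0.9  34.9  -1.    0.3] [0.2, -0.1, -0.2, 0.0, 0.1, -0.0, -0.0, -0.0, -0.0, 0.0, 0.0, 0.1]
n 8 mm/row 32.11566439895918 dr [0.03, 5.52, 0.01]
[-0.0148, 0.0001, -0.0285]
[-0.0119, 0.0001, -0.0298]
[-0.009, 0.0001, -0.0308]
[-0.006, 0.0001, -0.0315]
[-0.003, 0.0001, -0.032]
[0.0001, 0.0001, -0.0321]
[0.0032, 0.0, -0.032]
[0.0063, 0.0, -0.0315]
n 4 mm/row 41.2310562561766 dr [0.0, 0.0, 0.0]
[-0.04, 0.0, 0.01]
[-0.04, 0.0, 0.01]
[-0.04, 0.0, 0.01]
[-0.04, 0.0, 0.01]
```

Emit:
carry_out([
  {"dp": [-0.0148,0,-0.0285],"dr": [0,5.5,0],"gripper": 0.3},
  {"dp": [-0.0119,0,-0.0298],"dr": [0,5.5,0],"gripper": 0.3},
  {"dp": [-0.009,0,-0.0308],"dr": [0,5.5,0],"gripper": 1},
  {"dp": [-0.006,0,-0.0315],"dr": [0,5.5,0],"gripper": 1},
  {"dp": [-0.003,0,-0.032],"dr": [0,5.5,0],"gripper": 1},
  {"dp": [0,0,-0.032],"dr": [0,5.5,0],"gripper": 1},
  {"dp": [0.0032,0,-0.032],"dr": [0,5.5,0],"gripper": 1},
  {"dp": [0.0063,0,-0.0315],"dr": [0,5.5,0],"gripper": 1},
  {"dp": [0,0,0],"dr": [0,0,0],"gripper": 1},
])

```text
time_s: 23.9
tool_pos: [0.453, -0.0758, 0.4144]
eef_rot: [3.137, 0.004, 1.67]
wrist_force: [0.8, 0.5, -0.2]
width: -0.0002
gripper_force: 0.0
```

Emit:
carry_out([
  {"dp": [-0.04,0,0.01],"dr": [0,0,0],"gripper": 1},
  {"dp": [-0.04,0,0.01],"dr": [0,0,0],"gripper": 1},
  {"dp": [-0.04,0,0.01],"dr": [0,0,0],"gripper": 1},
  {"dp": [-0.025,0,0.01],"dr": [0,0,0],"gripper": 1},
  {"dp": [0,0,0.01],"dr": [0,0,0],"gripper": 1},
  {"dp": [0,0,0.01],"dr": [0,0,0],"gripper": 1},
  {"dp": [0,0,0.005],"dr": [0,0,0],"gripper": 1},
  {"dp": [0,0,0],"dr": [0,0,0],"gripper": 1},
  {"dp": [0,0,0],"dr": [0,0,0],"gripper": 1},
])

```text
time_s: 24.8
tool_pos: [0.4665, -0.2176, 0.3464]
eef_rot: [-3.141, 0.003, 1.674]
wrist_force: [-0.4, 0.5, 0.9]
width: -0.0005
gripper_force: 0.0
```

```bash
python3 -c "
from h import *
pp()"
```

```text
t 24.8 TCP in press mm [-72.9  -0.9 346.4] F [-0.5 -0.4  0.9] turn [-0.   0.2  0.1] -0.0004888293361991015 [-0.65  0.14  1.41 -0.    1.59 -0.75]
```

Emit:
carry_out([
  {"dp": [0,0,0.001],"dr": [0,0,0],"gripper": 1},
  {"dp": [0,0,0.001],"dr": [0,0,0],"gripper": 1},
  {"dp": [0,0,0],"dr": [0,0,0],"gripper": 1},
  {"dp": [0,0,0],"dr": [0,0,0],"gripper": 1},
])

```text
time_s: 25.2
tool_pos: [0.4664, -0.2185, 0.344]
eef_rot: [-3.14, 0.003, 1.673]
wrist_force: [-0.0, 0.3, -0.7]
width: -0.0003
gripper_force: 0.0
```

Emit:
carry_out([
  {"dp": [0,0,0.001],"dr": [0,0,0],"gripper": 1},
  {"dp": [0,0,0.001],"dr": [0,0,0],"gripper": 1},
  {"dp": [0,0,0],"dr": [0,0,0],"gripper": 1},
])

```text
time_s: 25.5
tool_pos: [0.4664, -0.2185, 0.3421]
eef_rot: [-3.141, 0.003, 1.673]
wrist_force: [-0.8, 0.4, 1.5]
width: 0.0001
gripper_force: 1.0
```

Emit:
carry_out([
  {"dp": [0,0,0.001],"dr": [0,0,0],"gripper": 1},
  {"dp": [0,0,0.001],"dr": [0,0,0],"gripper": 1},
  {"dp": [0,0,0],"dr": [0,0,0],"gripper": 1},
])

```text
time_s: 25.8
tool_pos: [0.4665, -0.2186, 0.342]
eef_rot: [3.141, 0.004, 1.673]
wrist_force: [-3.5, 1.3, 11.9]
width: 0.0002
gripper_force: 5.7
```

Block-top contact at z = 342.0 mm gives h = 12.0 mm. I'll lift off and check the wrist camera's bias on the known foot plate edges, to judge the bracket's real height.

Emit:
carry_out([
  {"dp": [0,0,-0.01],"dr": [0,0,0],"gripper": 1},
  {"dp": [0,0,-0.03],"dr": [0,0,0],"gripper": 1},
  {"dp": [0.03,0,-0.01],"dr": [0,0,0],"gripper": 1},
])

```text
time_s: 26.1
tool_pos: [0.4642, -0.1911, 0.3915]
eef_rot: [3.141, 0.005, 1.669]
wrist_force: [0.2, 0.8, -0.7]
width: 0.0002
gripper_force: 0.0
```

Run:
```python
from h import *
q=R.from_euler('z',PR[2])
for fn in ('v3.npz','v4.npz'):
    v=np.load(fn); c=cam('wrist',v['p'],v['r']); b=v['b'].astype(int); bl=b[:,:,2]-b[:,:,0]
    pr=lambda P: proj(c,q.apply(np.array(P,float)/1e3)+[PR[0],PR[1],0]).round(1).tolist()
    print(fn,'foot z0,z20 @y-60,+60:',pr([(-80,-60,0),(-80,-60,20),(-80,60,0),(-80,60,20)]),'corners z20',pr([(-80,-100,20),(-80,100,20),(0,-70,20),(0,70,20)]))
    for u in (255,275,295,350,370,390):
        p=b[:,u].sum(1)/3.; d=np.gradient(p); print(u,[(i,round(float(d[i]),1)) for i in range(60,215) if abs(d[i])>7 and abs(d[i])>=abs(d[i-1]) and abs(d[i])>=abs(d[i+1])], [int(x) for x in np.where(bl[60:230,u]>45)[0][[0,-1]]+60])
```

```text
v3.npz foot z0,z20 @y-60,+60: [[251.6, 121.1], [249.6, 140.4], [394.5, 121.4], [396.6, 140.7]] corners z20 [[200.6, 140.3], [445.6, 140.8], [254.7, 190.5], [390.6, 190.8]]
255 [(205, 36.8)] [123, 204]
275 [(201, 27.5)] [123, 201]
295 [(202, 35.7)] [123, 201]
350 [(202, 38.0)] [124, 201]
370 [(125, 7.7), (202, 28.5)] [124, 202]
390 [(125, 7.2), (206, 30.5)] [125, 205]
v4.npz foot z0,z20 @y-60,+60: [[255.4, 104.7], [253.5, 122.1], [387.7, 105.4], [389.4, 122.7]] corners z20 [[208.2, 121.9], [434.7, 122.9], [257.4, 172.9], [385.0, 173.4]]
255 [(186, 9.5), (196, 8.7), (199, 11.5)] [106, 193]
275 [(181, 26.5), (184, 11.8)] [107, 180]
295 [(181, 38.5)] [107, 180]
350 [(182, 31.2)] [108, 181]
370 [(108, 7.3), (187, 28.0)] [108, 187]
390 [] [109, 217]
```

Correcting for the camera's +2.3 px bias, seen on the known foot-plate edge, puts the bracket within about 1 mm of home, and it is rigidly seated. Since I touched it after the first stroke, I'll repeat the lever stroke so the order is unambiguous.

Emit:
carry_out([
  {"dp": [0.03,0.02,0],"dr": [0,0,0],"gripper": 1},
  {"dp": [0.03,0.03,0],"dr": [0,0,0],"gripper": 1},
  {"dp": [0.025,0.034,0.01],"dr": [0,0,0],"gripper": 1},
  {"dp": [0.01,0.03,0.015],"dr": [0,0,0],"gripper": 1},
  {"dp": [0,0,0.015],"dr": [0,0,0],"gripper": 1},
  {"dp": [0,0,0],"dr": [0,0,0],"gripper": 1},
  {"dp": [0,0,0],"dr": [0,0,0],"gripper": 1},
])

```text
time_s: 26.8
tool_pos: [0.5669, -0.0826, 0.3494]
eef_rot: [-3.139, 0.002, 1.673]
wrist_force: [-0.5, 0.0, 0.6]
width: 0.0002
gripper_force: 0.0
```

```bash
python3 -c "
from h import *
pp()"
```

```text
t 26.8 TCP in press mm [-197.1  112.5  349.4] F [-0.1 -0.5  0.6] turn [-0.1  0.1  0.1] 0.00021518337242330276 [-0.34  0.25  1.26 -0.    1.63 -0.44]
```

Emit:
carry_out([
  {"dp": [0,0,0.0114],"dr": [0,0,0],"gripper": 1},
  {"dp": [0.001,0,0.0147],"dr": [0,0,0],"gripper": 1},
  {"dp": [0.001,0,0.015],"dr": [0,0,0],"gripper": 1},
  {"dp": [0,0,0.015],"dr": [0,0,0],"gripper": 1},
  {"dp": [-0.0014,0,0.0149],"dr": [0,0,0],"gripper": 1},
  {"dp": [-0.0028,0,0.0147],"dr": [0,0,0],"gripper": 1},
  {"dp": [-0.0043,0,0.0143],"dr": [0,0,0],"gripper": 1},
  {"dp": [-0.0057,0,0.0139],"dr": [0,0,0],"gripper": 1},
  {"dp": [-0.006,0,0.01],"dr": [0,0,0],"gripper": 1},
  {"dp": [0,0,0.003],"dr": [0,0,0],"gripper": 1},
  {"dp": [0,0,0.001],"dr": [0,0,0],"gripper": 1},
  {"dp": [0,0,0],"dr": [0,0,0],"gripper": 1},
])

```text
time_s: 28.0
tool_pos: [0.5689, -0.1015, 0.2245]
eef_rot: [3.14, 0.004, 1.672]
wrist_force: [-5.3, 3.5, 17.2]
width: -0.0002
gripper_force: 8.6
```

```bash
python3 -c "
from h import *
pp()"
```

```text
t 28.0 TCP in press mm [-178.   112.6  224.5] F [-4.1 -4.9 17.2] turn [0.1 0.2 0. ] -0.00018784173216036966 [-0.37  0.31  1.48 -0.    1.35 -0.47]
```

Stop reached (z 224.5, 17 N). A small extra push, then let the lever return and clear away.

Emit:
carry_out([
  {"dp": [0,0,0.002],"dr": [0,0,0],"gripper": 1},
  {"dp": [0,0,0],"dr": [0,0,0],"gripper": 1},
  {"dp": [0,0,-0.006],"dr": [0,0,0],"gripper": 1},
  {"dp": [0.004,0,-0.008],"dr": [0,0,0],"gripper": 1},
  {"dp": [0.0057,0,-0.0139],"dr": [0,0,0],"gripper": 1},
  {"dp": [0.0043,0,-0.0143],"dr": [0,0,0],"gripper": 1},
  {"dp": [0.0028,0,-0.0147],"dr": [0,0,0],"gripper": 1},
  {"dp": [0.0014,0,-0.0149],"dr": [0,0,0],"gripper": 1},
  {"dp": [0,0,-0.015],"dr": [0,0,0],"gripper": 1},
  {"dp": [0,0,-0.015],"dr": [0,0,0],"gripper": 1},
  {"dp": [0,0,-0.015],"dr": [0,0,0],"gripper": 1},
  {"dp": [0,0,-0.02],"dr": [0,0,0],"gripper": 1},
])

```text
time_s: 29.2
tool_pos: [0.5666, -0.0823, 0.3562]
eef_rot: [-3.138, 0.002, 1.672]
wrist_force: [0.4, -0.9, -0.0]
width: 0.0
gripper_force: 0.0
```

Emit:
carry_out([
  {"dp": [0,0,-0.03],"dr": [0,0,0],"gripper": 1},
  {"dp": [0.03,-0.02,-0.02],"dr": [0,0,0],"gripper": 1},
  {"dp": [0.03,-0.04,0],"dr": [0,0,0],"gripper": 1},
  {"dp": [0,-0.04,0],"dr": [0,0,0],"gripper": 1},
  {"dp": [0,0,0],"dr": [0,0,0],"gripper": 1},
])

```text
time_s: 29.7
tool_pos: [0.4575, -0.0317, 0.4074]
eef_rot: [-3.14, 0.003, 1.673]
wrist_force: [0.0, 0.3, 0.9]
width: -0.0001
gripper_force: 0.0
```

Run:
```python
from h import *
pp()
q=R.from_euler('z',PR[2]);v=np.load('v3.npz')
rows(v['p']-.02*E(v['r']).as_matrix()[:,2],E(v['r']),10)
```

```text
t 29.7 TCP in press mm [-258.8    8.8  407.4] F [-0.3  0.1  0.9] turn [-0.1  0.2  0.1] -6.710561537957221e-05 [-0.31  0.03  1.39 -0.    1.73 -0.41]
n 10 mm/row 24.954655297254885 dr [0.0, -4.7, 0.0]
[-0.01, -0.0011, 0.0229]
[-0.0081, -0.0011, 0.0236]
[-0.0061, -0.0011, 0.0242]
[-0.0041, -0.0011, 0.0246]
[-0.0021, -0.0011, 0.0248]
[-0.0, -0.001, 0.0249]
[0.002, -0.001, 0.0248]
[0.0041, -0.001, 0.0246]
[0.0061, -0.001, 0.0242]
[0.008, -0.001, 0.0236]
```

Emit:
carry_out([
  {"dp": [-0.01,-0.001,0.0229],"dr": [0,-4.7,0],"gripper": 1},
  {"dp": [-0.008,-0.001,0.0236],"dr": [0,-4.7,0],"gripper": 1},
  {"dp": [-0.006,-0.001,0.0242],"dr": [0,-4.7,0],"gripper": 1},
  {"dp": [-0.004,-0.001,0.0246],"dr": [0,-4.7,0],"gripper": 1},
  {"dp": [-0.002,-0.001,0.0248],"dr": [0,-4.7,0],"gripper": 1},
  {"dp": [0,-0.001,0.0249],"dr": [0,-4.7,0],"gripper": 0.3},
  {"dp": [0.002,-0.001,0.0248],"dr": [0,-4.7,0],"gripper": 0.3},
  {"dp": [0.004,-0.001,0.0246],"dr": [0,-4.7,0],"gripper": 0.3},
  {"dp": [0.006,-0.001,0.0242],"dr": [0,-4.7,0],"gripper": 0.3},
  {"dp": [0,0,0],"dr": [0,-4.7,0],"gripper": 0.3},
  {"dp": [0,0,0],"dr": [0,0,0],"gripper": 0.3},
  {"dp": [0,0,0],"dr": [0,0,0],"gripper": 0.3},
])

```text
time_s: 30.9
tool_pos: [0.4621, -0.1228, 0.2005]
eef_rot: [-3.138, 0.821, 1.676]
wrist_force: [-0.5, -0.4, -0.0]
width: 0.0598
gripper_force: 0.0
```

Run:
```python
from meas import *
from bfit import bfit
grab('v5.npz');v=np.load('v5.npz');bfit(None,v['b'],{'tool_pos':v['p'],'eef_rot':v['r']})
c=cam('wrist',v['p'],v['r']);q=R.from_euler('z',PR[2]);b=v['b'].astype(float)
a=proj(c,q.apply(np.array([(0,-70,70),(0,70,70),(-80,-60,0),(-80,60,0)])/1e3)+[PR[0],PR[1],0]);print(a.round(1).tolist())
r=int(a[0,1]); g=b[r].sum(1); d=np.gradient(g); print(r,[(i,int(d[i])) for i in range(200,440) if abs(d[i])>35 and abs(d[i])>=abs(d[i-1]) and abs(d[i])>=abs(d[i+1])])
bl=b[:,:,2]-b[:,:,0]
for u in (275,295,350,370): print(u,np.where(bl[40:230,u]>45)[0][0]+40)
```

```text
30.9 [ 0.4621444  -0.12275605  0.20049441] [-3.13816653  0.82089567  1.67607215] [-0.5 -0.4 -0. ]
v -38 279 182.9 81
v -30 287 182.8 87
v -22 295 182.8 89
v 22 338 183.6 66
v 30 346 183.8 74
v 38 354 183.9 78
r 0 315 129.9 55
c 8 140 316.0 12
c 14 146 316.0 12
c 20 152 316.0 12
bracket x,y,z(rel),yaw,tilt [-27.5  -1.3  35.2  -1.3   0. ] [-0.2, 0.0, 0.2, 0.1, -0.1, -0.0, -0.0, 0.1, 0.0, -0.1, 0.0, 0.0]
[[251.8, 214.6], [381.7, 214.9], [252.9, 110.4], [379.8, 110.7]]
214 [(251, 101), (361, -43), (363, 44), (380, -99)]
275 112
295 112
350 113
370 113
```

The bracket is stable, upright, square to within about 0.5–1° and centred (it sits at -1.3 mm in the model frame, the back plate at -1.3 mm). The lever is up and the arm is clear, so I'm handing in.

```bash
python3 -c "
from bench import robot
print(robot.sign_off())"
```

```text
the job is handed in; nothing more can be done
None
```

The bracket is hung in the press, upright, square to within about 1° and about 1 mm from centred and from home height; the lever went to its stop and was let back up, twice because I regripped the bracket after the first stroke to check it was seated, and the job was handed in at about 31 s, with no verdict returned.

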